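Fetch the aluminium tube block from behind the bottles

ROBOT

A 6-joint arm with a two-finger parallel gripper is mounted at the origin on the work surface. World frame = base frame: x ahead of the robot, y to its left, z up, the work surface at z = 0. Lengths are in m, angles in rad, forces in N, time in s.
With the tool pointing down it reaches from about 0.25 to 0.725 m from the base axis. Payload 4 kg.
Tool frame: the origin (TCP) lies midway between the tips of the shut fingers; the grasp point (between the pads) lies 19 mm behind it; y points along the fingers, x is the direction in which the jaws open and shut, and the axes are right-handed (so a half turn about y gives the same grasp; the last joint's range is limited). The gripper opens to 85 mm and grips with 20 to 120 N. Pads are 22 mm wide; open, the fingers measure 114 mm over their backs; the gripper's body (76 mm by 85 mm) begins 54 mm behind the grasp point. The pads swing forward as they close: fully open they stand 13 mm farther back than shut.
Start: joints at [-1.25, 0.241, 0.005, 1.335, 0, 1.571], TCP at [0.158, -0.474, 0.21] pointing down, gripper open.
Joint ranges: [-2.72, 2.72], [-1.05, 1.87], [-1.09, 1.28], [-1.99, 2.15], [-1.42, 1.44], [-3.14, 3.14]. Speed limits (rad/s): [2.79, 2.79, 3.14, 3.14, 3.14, 3.14].

INTERFACE

Orientations are given as a unit quaternion [x, y, z, w].
In Python, from workcell import bot gives the robot as it stands. The module is installed in compiled form; this text tells all that it offers.
- The arm moves only by the shell command python3 -m inch 'ROWS'. ROWS is text: rows parted by semicolons, each of 7 numbers parted by spaces: the turn, a rotation vector about the tool's x, y, z in degrees, then the shift along the tool's x, y, z in mm, then the closure, from 0 (fully open) to 1 (shut). In form: ax ay az dx dy dz fingers; .... A call has 1 to 12 rows; each row shifts and turns the commanded pose from where the row before left it, along the tool's axes as they then stand; what a row does not reach is not made up. A row lasts 1/8 s, in which the tool goes at most 62.5 mm and 10.7 degrees, less where a joint would pass 70% of its speed; a pose out of reach is approached as far as the arm can. A call with a gripper value outside its range is refused whole. The fingers move at their own pace and stop on an object; the grip force is fixed at half the most. Time passes only in rows, so rows that do not move let the fingers close. It gives the time, the measured TCP pose, the force and the opening at its end, in the units of the state.
- bot.get_obs(): the state, without advancing time (a new reading comes with each control period).
- bot.camera(name): name is "scene" or "top"; returns a dict with "color" (480x640x3 uint8, blue, green, red), "fx", "fy", "cx", "cy" (pixels), "k1" (the pictures are not rectified: a ray, as slopes to the right and down, at radius r is drawn at 1 + k1 r^2 times it, then the intrinsics apply), "extrinsics" (4x4, takes a point from world to camera coordinates). Camera axes: x right, y up, looking along -z (the intrinsics and any distortion apply to the point x, -y, -z); pixel columns grow to the right and rows downward; lengths in m; the calibration is good to about 2 mm. A picture is of the moment at which its call begins. There is no depth.
- bot.job_done(): hands the job in, once; it reports no verdict.
Trained networks look in the newest picture that a camera, given by its name, has taken for a name from the list of things; names that differ only in an ending like _2 or _b are one class to them, and where a whole thing is asked for, a point or a joint stands for the part that bears it (a point fixed in the world has none). Each returns a list of dicts, best first, with "conf" (0 to 1); they miss things now and then, are a little off and sometimes report something else, mostly with a low value. They report only what shows in the picture. A call takes as long as a camera call.
- bot.look_for(name, camera): "extent" ([left, top, right, bottom] in pixels, round what is visible of it).
- bot.cut_out(name, camera): "region" (480x640 bool, what is visible of it) and "extent" ([left, top, right, bottom] in pixels, round what is visible of it).
- bot.spot_point(name, camera): "point" ([column, row] in pixels: a listed point, or the origin of a listed thing).
The state is a dict: "clock": time; "joint_pos": joint angles; "joint_vel": joint speeds; "tau": joint torques, N m; "eef_pos": TCP position; "tool_rot": TCP orientation; "ft_force": force on the tool from outside, world axes, zero at the start; "ft_torque": the same for the moment, N m; "grip_width": finger opening in m.
Only numpy, scipy, OpenCV 4.12 (cv2) and the standard library are available. Lean on these libraries where they do the work, as an engineer would, in place of code of your own. Each camera call takes 0.05 s, during which the arm holds its last target.

TASK

The aluminium tube block stands at the back of the wide steel tray, behind a bottle, a jar and a flask. Move all three to the narrow black side tray, standing upright, then set the block flat on the middle of the hotplate, and only then put the bottle, the jar and the flask back, each to the very place where it stood at the start. Keep the three upright and do not disturb the two small vials beside the block.

Things in the scene. Friction and masses are not known exactly. Their poses are not given: they have to be found in the camera images.
- bottle_center (a point): white round plastic bottle with a narrower grey screw cap, loose, about 0.2 kg; body diameter 48 mm up to 98 mm above its underside, cap diameter 29 mm from 106 to 125 mm. The point is on its axis half-way up, 62.5 mm above its underside; z up. Starts in one of three places in a row along the front (-x) half of the wide steel tray (about 75 mm apart, which place varies)
- jar_center (a point): amber jar with a black lid, loose, about 0.25 kg; a plain cylinder of diameter 56 mm and height 95 mm. The point is on its axis half-way up, 47.5 mm above its underside; z up. Starts in another of the three places
- flask_center (a point): clear glass conical flask with a dark rubber stopper, loose, about 0.16 kg; base diameter 66 mm, narrowing to 28 mm at 68 mm above its underside, neck of diameter 28 mm from 68 to 104 mm, stopper diameter 25 mm up to 116 mm. The point is on its axis half-way up, 58 mm above its underside; z up. Starts in the last of the three places
- block_center (a point): aluminium tube block, a rectangular block with 15 dark holes in its top, loose, about 0.45 kg; 55 mm along its x, 90 mm along its y, 40 mm high. The point is at its centre, 20 mm above its underside; z up. It stands in the back (+x) half of the wide steel tray, its front face only about 10 to 30 mm behind the row of bottle, jar and flask
- plate_top (a point): hotplate, fixed: white housing 200 x 170 mm with two knobs on its front and a bare metal square top plate of 150 x 150 mm. The point is the centre of the plate's upper face, 85 mm above the bench; z up, x and y along the plate's edges
- tray_floor (a point): narrow black side tray, fixed and empty at the start: a shallow open tray, outside 260 mm along its x and 130 mm along its y, walls 5 mm thick and 12 mm high, floor 5 mm thick. The point is the centre of its floor's upper face; z up
- bay_floor (a point): wide steel tray in which bottle, jar, flask, block and vials stand at the start, fixed: a shallow open tray, outside 200 mm along its x and 250 mm along its y, walls 5 mm thick and 12 mm high, floor 5 mm thick. The point is the centre of its floor's upper face; z up. The row of three is along its y axis, about 42 mm to the -x side of the centre; the block is about 32 mm to the +x side
- vial_a_center (a point): small capped greenish glass vial, loose, to be left alone: diameter 26 mm, height 42 mm, standing in the wide steel tray beside the block, on its +y side. The point is on its axis half-way up
- vial_b_center (a point): a second such vial, on the block's -y side. The point is on its axis half-way up, 21 mm above its underside

How it is judged:
By the outcome, as a careful person would: the job done as asked, in the order asked, and still so for the second after the job is handed in, with the robot touching nothing.
It also fails if it takes over 149 s, if anything falls off the work surface, if the arm or the gripper's body presses on something with over 40 N, if the wrist force passes 120 N, or if a joint passes its speed limit or range.

## Working session

There is one attempt and no reset: what is moved stays moved. The work goes in short steps, Python scripts to look and compute and a shell command to move; the robot and the scene stay as the last step left them, time stands still between calls to the robot, and variables do not carry over. Pictures are saved under pics/ and viewed, and the job is handed in when it is done.

```bash
mkdir -p pics
python3 - <<'E'
from workcell import bot
import cv2
o=bot.get_obs()
for k,v in o.items(): print(k,v)
for n in("scene","top"):
    c=bot.camera(n); cv2.imwrite(f"pics/{n}0.png",c["color"]); print(n,{k:c[k] for k in("fx","fy","cx","cy","k1")}); print(c["extrinsics"])
E
```

```text
clock 0.0
joint_pos [-1.25002308e+00  2.41466266e-01  3.70355846e-03  1.33522502e+00
 -9.79235657e-06  1.57080197e+00]
joint_vel [ 0.00112672  0.00131025 -0.00039052  0.00042458 -0.00040125  0.00172438]
tau [ 1.79975627e-04 -3.72319651e+01  2.52405632e+01  1.68981054e-02
  3.90029197e-05 -1.82756526e-05]
eef_pos [ 0.15742632 -0.47383211  0.20877854]
tool_rot [-0.57298072  0.41436457 -0.4131039   0.57388176]
ft_force [-0.44258373  0.00921898 -0.25500598]
ft_torque [ 0.00726744 -0.00867039  0.03262955]
grip_width 0.08539972059077831
scene {'fx': 554.1236426257296, 'fy': 554.1236426257296, 'cx': 318.45219610166373, 'cy': 227.5701466427416, 'k1': 0.048210182524287604}
[[-0.76372781  0.64553097  0.00309957  0.41272831]
 [-0.41496667 -0.49461386  0.763649    0.18237479]
 [ 0.49449217  0.58193376  0.64562419 -1.31964219]
 [ 0.          0.          0.          1.        ]]
top {'fx': 529.2757610807093, 'fy': 529.2757610807093, 'cx': 313.15557904960417, 'cy': 234.33507738325218, 'k1': -0.030956181234018575}
[[ 0.01579498 -0.99986049 -0.00543404  0.01214693]
 [ 0.99847345  0.01548493  0.0530188  -0.5287919 ]
 [-0.05292726 -0.00626317  0.99857873 -1.32573682]
 [ 0.          0.          0.          1.        ]]
```

View pics/scene0.png

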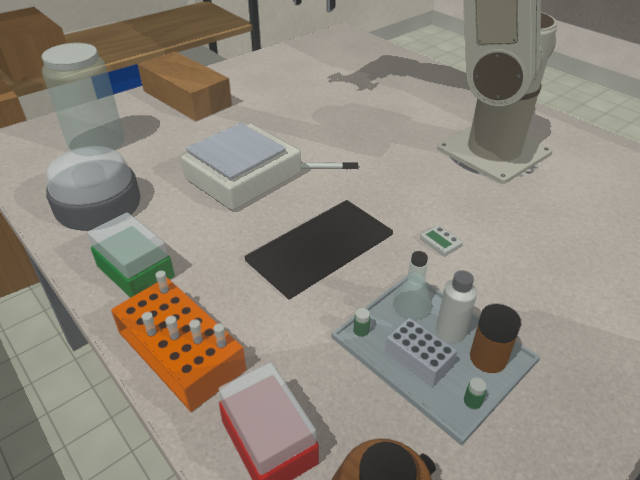

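View pics/top0.png

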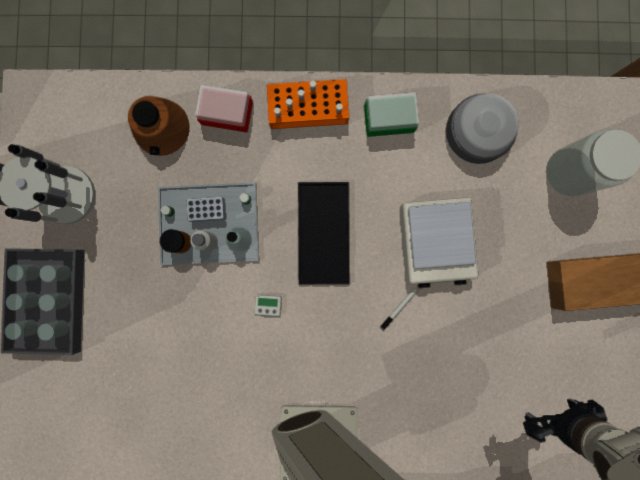

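```bash
cat > h.py <<'E'
from workcell import bot
import numpy as np, cv2
from scipy.spatial.transform import Rotation as R
from scipy.optimize import least_squares
def K(c): return np.array([[c["fx"],0,c["cx"]],[0,c["fy"],c["cy"]],[0,0,1]]), np.array([c["k1"],0,0,0,0.])
F=np.diag([1,-1,-1.])
def proj(c,P):
    k,d=K(c);E=c["extrinsics"];Rm=F@E[:3,:3];t=F@E[:3,3]
    return cv2.projectPoints(np.atleast_2d(P).astype(float),cv2.Rodrigues(Rm)[0],t,k,d)[0][:,0]
def ray(c,px):
    k,d=K(c);E=c["extrinsics"];Rm=F@E[:3,:3];t=F@E[:3,3]
    u=cv2.undistortPoints(np.array([[px]],float),k,d)[0,0]
    return -Rm.T@t, Rm.T@np.array([u[0],u[1],1])
def atz(c,px,z):
    o,r=ray(c,px); return o+r*(z-o[2])/r[2]
def tri(c1,p1,c2,p2):
    f=lambda X:np.r_[proj(c1,X)[0]-p1,proj(c2,X)[0]-p2]
    s=least_squares(f,atz(c1,p1,.05)); return s.x,np.abs(s.fun).max()
def tool(o=None):
    o=o or bot.get_obs(); return np.array(o["eef_pos"]),R.from_quat(o["tool_rot"])
E
python3 - <<'E'
from h import *
np.set_printoptions(precision=4,suppress=True)
p,r=tool();print(p);print(r.as_matrix())
cs={n:bot.camera(n) for n in("scene","top")}
for n,z in [("bottle_center",.0675),("jar_center",.0525),("flask_center",.063),("block_center",.025),("plate_top",.085),("tray_floor",.005),("bay_floor",.005),("vial_a_center",.026)]:
    pt={}
    for k in cs:
        l=bot.spot_point(n,k)
        print(n,k,[(np.round(d["point"],1).tolist(),round(d["conf"],2),atz(cs[k],d["point"],z)[:2].round(4).tolist()) for d in l[:3]])
        if l: pt[k]=l[0]["point"]
    if len(pt)==2: print("   tri",tri(cs["scene"],pt["scene"],cs["top"],pt["top"]))
E
```

```text
[ 0.1575 -0.4739  0.2089]
[[ 0.3153 -0.0006  0.949 ]
 [-0.949   0.0017  0.3153]
 [-0.0018 -1.     -0.    ]]
bottle_center scene [([457.1, 307.0], 0.91, [0.5091, 0.2924])]
bottle_center top [([201.0, 240.3], 0.56, [0.5069, 0.2929])]
   tri (array([0.5078, 0.2922, 0.0663]), np.float64(0.4215345394127894))
jar_center scene [([492.6, 337.1], 0.59, [0.5032, 0.3568])]
jar_center top [([178.3, 242.5], 0.96, [0.5012, 0.3523])]
   tri (array([0.5002, 0.3549, 0.0483]), np.float64(0.6282564625583404))
flask_center scene [([415.4, 283.2], 0.96, [0.5166, 0.2146])]
flask_center top [([233.0, 239.2], 0.74, [0.511, 0.2156])]
   tri (array([0.5131, 0.2137, 0.0599]), np.float64(0.9732545662873235))
block_center scene [([418.1, 350.7], 0.89, [0.5886, 0.2908])]
block_center top [([203.1, 210.9], 0.68, [0.5829, 0.2989])]
   tri (array([0.5875, 0.2931, 0.0262]), np.float64(2.253757855097234))
plate_top scene [([233.0, 146.6], 0.59, [0.531, -0.2908])]
plate_top top [([443.6, 235.4], 0.84, [0.5271, -0.2929])]
   tri (array([ 0.5281, -0.2942,  0.0821]), np.float64(0.3869002519852245))
tray_floor scene [([322.9, 246.3], 0.74, [0.5315, 0.0025])]
tray_floor top [([322.3, 232.9], 0.81, [0.533, -0.0028])]
   tri (array([ 0.5309, -0.0007,  0.0027]), np.float64(0.8883322630396719))
bay_floor scene []
bay_floor top []
vial_a_center scene [([476.7, 393.8], 0.82, [0.5817, 0.3937])]
vial_a_center top [([168.8, 209.6], 0.67, [0.5848, 0.3858])]
   tri (array([0.5813, 0.3917, 0.0231]), np.float64(2.0454472727527104))
```

```bash
cat >> h.py <<'E'
Z0=.005
PROF={"bottle":[(24,0),(24,98),(14.5,106),(14.5,125)],"jar":[(28,0),(28,95)],"flask":[(33,0),(14,68),(14,104),(12.5,104),(12.5,116)],"vial":[(13,0),(13,42)]}
HGT={"bottle":62.5,"jar":47.5,"flask":58,"vial":21}
a=np.linspace(0,2*np.pi,40,endpoint=False)
def sil_round(c,name,x,y,z0=Z0,S=4):
    m=np.zeros((480*S,640*S),np.uint8);pr=PROF[name]
    for (r1,h1),(r2,h2) in zip(pr,pr[1:]):
        P=np.concatenate([np.c_[x+r/1e3*np.cos(a),y+r/1e3*np.sin(a),0*a+z0+h/1e3] for r,h in((r1,h1),(r2,h2))])
        q=proj(c,P)*S+(S-1)/2
        cv2.fillConvexPoly(m,cv2.convexHull(q.astype(np.float32)).round().astype(np.int32),1)
    return cv2.resize(m.astype(np.float32),(640,480),interpolation=cv2.INTER_AREA)
def sil_box(c,x,y,yaw,lx,ly,z0,z1,S=4):
    m=np.zeros((480*S,640*S),np.uint8);cy,sy=np.cos(yaw),np.sin(yaw)
    P=[[x+cy*u*lx/2-sy*v*ly/2,y+sy*u*lx/2+cy*v*ly/2,z] for u in(-1,1) for v in(-1,1) for z in(z0,z1)]
    q=proj(c,np.array(P))*S+(S-1)/2
    cv2.fillConvexPoly(m,cv2.convexHull(q.astype(np.float32)).round().astype(np.int32),1)
    return cv2.resize(m.astype(np.float32),(640,480),interpolation=cv2.INTER_AREA)
from scipy.optimize import minimize
def fit(fun,x0,masks,step):
    f=lambda v:sum(np.abs(fun(c,v)-m).sum()/m.sum() for c,m in masks)
    x0=np.array(x0,float);sx=np.vstack([x0]+[x0+np.eye(len(x0))[i]*step[i] for i in range(len(x0))])
    s=minimize(f,x0,method="Nelder-Mead",options=dict(initial_simplex=sx,xatol=2e-4,fatol=1e-4,maxiter=150)); return s.x,s.fun
def mask(name,cam):
    l=bot.cut_out(name,cam); return (l[0]["region"].astype(np.float32),l[0]["conf"]) if l else (None,0)
E
python3 - <<'E'
from h import *
np.set_printoptions(precision=4,suppress=True)
cs={n:bot.camera(n) for n in("scene","top")}
ov={k:cs[k]["color"].copy() for k in cs}
def draw(k,m,col):
    ct,_=cv2.findContours((m>.5).astype(np.uint8),cv2.RETR_EXTERNAL,cv2.CHAIN_APPROX_NONE); cv2.drawContours(ov[k],ct,-1,col,1)
for n,x0 in [("bottle",(.508,.292)),("jar",(.503,.3549)),("flask",(.513,.2137))]:
    ms=[]
    for k in cs:
        m,cf=mask(n+"_center",k); print(n,k,cf,None if m is None else m.sum())
        if m is not None:
            ms.append((cs[k],m)); s,e=fit(lambda c,v:sil_round(c,n,*v),x0,[(cs[k],m)],(.006,.006)); print("  ",k,s,e)
    s,e=fit(lambda c,v:sil_round(c,n,*v),x0,ms,(.006,.006)); print("  both",s,e)
    for k in cs: draw(k,sil_round(cs[k],n,*s),(0,0,255))
for n,x0,dims,z in [("block_center",(.5875,.293,0),(.055,.09),(.005,.045)),("plate_top",(.528,-.294,0),(.15,.15),(.084,.085)),("tray_floor",(.532,0,0),(.26,.13),(0,.012)),("bay_floor",(.55,.29,0),(.2,.25),(0,.012))]:
    ms=[]
    for k in cs:
        m,cf=mask(n,k); print(n,k,cf,None if m is None else m.sum())
        if m is not None:
            ms.append((cs[k],m)); s,e=fit(lambda c,v:sil_box(c,*v,*dims,*z),x0,[(cs[k],m)],(.006,.006,.05)); print("  ",k,s,e)
    if ms:
        s,e=fit(lambda c,v:sil_box(c,*v,*dims,*z),x0,ms,(.006,.006,.05)); print("  both",s,e)
        for k in cs: draw(k,sil_box(cs[k],*s,*dims,*z),(0,255,0))
cv2.imwrite("pics/ov_s.png",cv2.resize(ov["scene"][120:460,170:570],(800,680))[:600]);cv2.imwrite("pics/ov_t.png",cv2.resize(ov["top"][160:310,140:500],(792,330)))
E
```

```text
bottle scene 0.74 2203.0
   scene [0.5068 0.2895] 0.03756241500377655
bottle top 0.73 460.0
   top [0.5066 0.2879] 0.05149456486105919
  both [0.5064 0.2885] 0.10561893880367279
jar scene 0.6 2479.0
   scene [0.5025 0.3592] 0.07603872567415237
jar top 0.84 608.0
   top [0.5037 0.3585] 0.0656866803765297
  both [0.5035 0.3585] 0.15236294269561768
flask scene 0.8 1683.0
   scene [0.5129 0.2106] 0.07248960435390472
flask top 0.88 481.0
   top [0.5161 0.2117] 0.10382016748189926
  both [0.5145 0.2115] 0.19043868780136108
block_center scene 0.76 2912.0
   scene [0.5876 0.2927 0.0902] 0.03951322287321091
block_center top 0.85 868.0
   top [0.5876 0.2908 0.0962] 0.06530818343162537
  both [0.587  0.2921 0.0827] 0.10708054900169373
plate_top scene 0.86 6795.0
   scene [ 0.581  -0.2004  0.0594] 0.4950055181980133
plate_top top 0.92 6072.0
   top [ 0.4938 -0.2789  0.1727] 0.3477643132209778
  both [ 0.5353 -0.2726  0.157 ] 0.926533579826355
tray_floor scene 0.97 6778.0
   scene [ 0.5318 -0.004   0.0283] 0.03845160827040672
tray_floor top 0.89 5253.0
   top [ 0.5334 -0.0056  0.0248] 0.018905863165855408
  both [ 0.533  -0.0052  0.0199] 0.06517569720745087
bay_floor scene 0.88 9585.0
   scene [0.5524 0.2908 0.0592] 0.8816118836402893
bay_floor top 0.85 5162.0
   top [0.5529 0.2895 0.061 ] 0.5379334688186646
  both [0.5527 0.2905 0.062 ] 1.4257829189300537
```

View pics/ov_s.png

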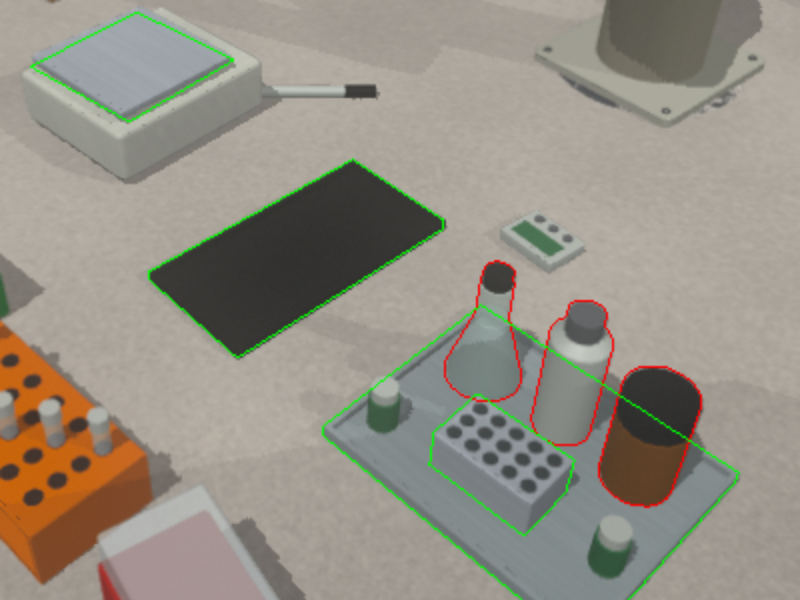

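View pics/ov_t.png

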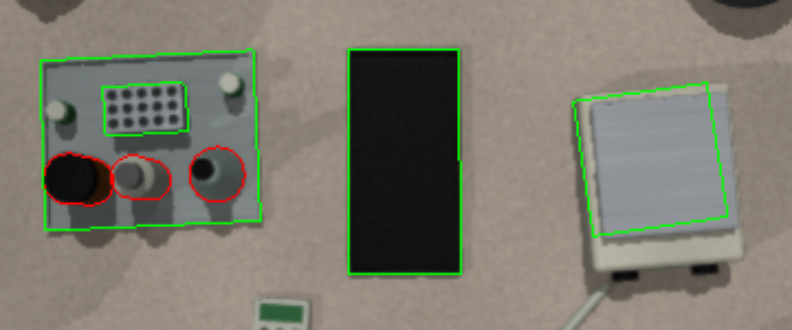

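Run:
```python
from h import *
np.set_printoptions(precision=4,suppress=True)
cs={n:bot.camera(n) for n in("scene","top")}
ms=[];x0=(.528,-.293,0.05)
for k in cs:
    m,cf=mask("plate_top",k)
    im=cs[k]["color"].astype(int); b=((im[...,0]-im[...,2]>8)&(m>0)).astype(np.uint8)
    n,lab,st,ce=cv2.connectedComponentsWithStats(cv2.morphologyEx(b,cv2.MORPH_CLOSE,np.ones((3,3))),connectivity=4); i=1+st[1:,4].argmax(); print(k,st[i],ce[i])
    q=(lab==i).astype(np.float32); ms.append((cs[k],q))
    print(k,fit(lambda c,v:sil_box(c,*v,.15,.15,.0845,.085),x0,[(cs[k],q)],(.006,.006,.05)))
s,e=fit(lambda c,v:sil_box(c,*v,.15,.15,.0845,.085),x0,ms,(.006,.006,.05));print("both",s,e)
out=[]
for k,(c,q),sl in zip(cs,ms,((slice(110,220),slice(170,310)),(slice(185,295),slice(390,490)))):
    im=c["color"].copy()
    ct,_=cv2.findContours((sil_box(c,*s,.15,.15,.0845,.085)>.5).astype(np.uint8),0,1);cv2.drawContours(im,ct,-1,(0,255,0),1)
    # block
    cv2.imwrite(f"pics/pl_{k}.png",cv2.resize(im[sl],None,fx=4,fy=4,interpolation=cv2.INTER_NEAREST))
# blocks without shading: fit on full region, yaw scan
```

```text
Traceback (most recent call last):
TypeError: '>' not supported between instances of 'NoneType' and 'int'
```

The network missed the plate this time; I restrict by image box instead.

Run:
```python
from h import *
np.set_printoptions(precision=4,suppress=True)
cs={n:bot.camera(n) for n in("scene","top")}
ms=[];x0=(.528,-.293,0.05)
SL={"scene":(slice(110,220),slice(170,310)),"top":(slice(185,295),slice(390,490))}
for k in cs:
    m=np.zeros((480,640));m[SL[k]]=1
    im=cs[k]["color"].astype(int); b=((im[...,0]-im[...,2]>8)&(m>0)).astype(np.uint8)
    n,lab,st,ce=cv2.connectedComponentsWithStats(cv2.morphologyEx(b,cv2.MORPH_CLOSE,np.ones((3,3))),connectivity=4); i=1+st[1:,4].argmax(); print(k,st[i],ce[i])
    q=(lab==i).astype(np.float32); ms.append((cs[k],q))
    print(k,fit(lambda c,v:sil_box(c,*v,.15,.15,.0845,.085),x0,[(cs[k],q)],(.006,.006,.05)))
s,e=fit(lambda c,v:sil_box(c,*v,.15,.15,.0845,.085),x0,ms,(.006,.006,.05));print("both",s,e)
for k in cs:
    c=cs[k];im=c["color"].copy()
    ct,_=cv2.findContours((sil_box(c,*s,.15,.15,.0845,.085)>.5).astype(np.uint8),0,1);cv2.drawContours(im,ct,-1,(0,255,0),1)
    cv2.imwrite(f"pics/pl_{k}.png",cv2.resize(im[SL[k]],None,fx=4,fy=4,interpolation=cv2.INTER_NEAREST))
# inverse kinematic-free check: print current pose
print(tool()[0],bot.get_obs()["clock"])
```

```text
scene [ 187  124   98   54 2725] [234.9134 149.3328]
scene (array([ 0.5304, -0.284 ,  0.0939]), np.float64(0.033233944326639175))
top [ 411  208   62   57 1266] [441.6264 236.53  ]
top (array([ 0.5321, -0.287 ,  0.0268]), np.float64(2.0863940715789795))
both [ 0.5312 -0.2833  0.0732] 2.1358203887939453
[ 0.1577 -0.4745  0.2097] 2.05
```

View pics/pl_top.png

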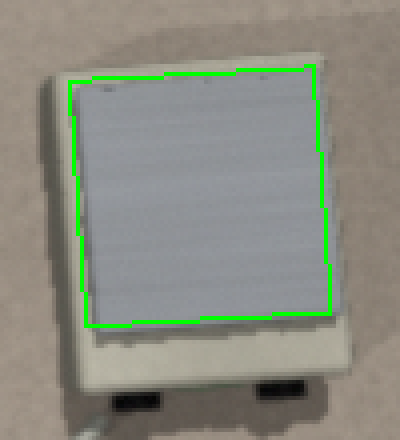

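View pics/pl_scene.png

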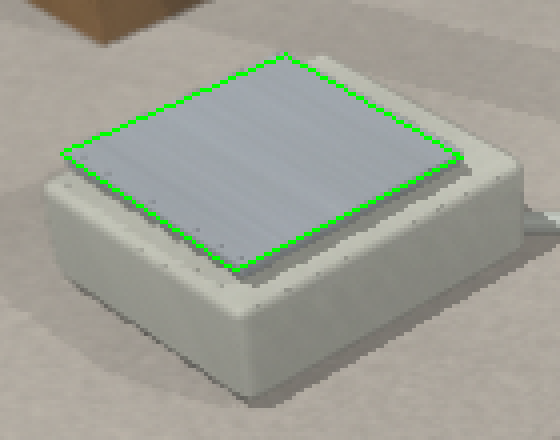

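Run:
```python
from h import *
np.set_printoptions(precision=4,suppress=True)
c=bot.camera("top")
C=[atz(c,(390+x/4-.4,185+y/4-.4),.085)[:2] for x,y in((80,83),(318,70),(340,315),(95,333))]
C=np.array(C);print(C,C.mean(0)); 
for i in range(4):
    d=C[(i+1)%4]-C[i];print(np.linalg.norm(d),np.degrees(np.arctan2(d[1],d[0])))
```

```text
[[ 0.5982 -0.2108]
 [ 0.6083 -0.3542]
 [ 0.4612 -0.3675]
 [ 0.4483 -0.2207]] [ 0.529  -0.2883]
0.1438153718953607 -85.9484474093325
0.1476749276194129 -174.86053641252946
0.14735634715151677 95.0366700372009
0.15018346441217006 3.7786353065567657
```

```bash
cat >> h.py <<'E'
import sys
def go(x,y,z,yaw=None):
    """print tool-frame shift (mm) from measured pose to target, turn about tool y (deg)"""
    o=bot.get_obs();p,r=tool(o);M=r.as_matrix();d=M.T@(np.array([x,y,z])-p)*1e3
    psi=np.degrees(np.arctan2(M[1,0],M[0,0])); tilt=np.degrees(np.arccos(-M[2,1]))
    print("pos",(p*1e3).round(1),"yaw %.1f tilt %.2f"%(psi,tilt),"shift",d.round(1),"turn_y",None if yaw is None else round(psi-yaw,1),"w %.1f"%(o["grip_width"]*1e3),"F",np.round(o["ft_force"],1),"t %.2f"%o["clock"],"j6 %.2f"%o["joint_pos"][5])
    if yaw is not None:
        c,s=np.cos(np.radians(yaw)),np.sin(np.radians(yaw));D=(np.array([x,y,z])-p)*1e3
        print("  after turn: dx %.1f dy %.1f dz %.1f"%(c*D[0]+s*D[1],-D[2],-s*D[0]+c*D[1]))
E
python3 -m inch '0 -10.5 0 0 0 0 0;0 -10.5 0 0 0 0 0;0 -10.5 0 0 0 0 0;0 -10.5 0 0 0 0 0;0 -10.5 0 0 0 0 0;0 -10.5 0 0 0 0 0;0 -10.5 0 0 0 0 0;0 -2 0 0 0 0 0'
python3 -c "
from h import *
go(.5145,.2115,.18,4)"
```

```text
clock: 3.1
eef_pos: [0.1577, -0.4745, 0.2097]
tool_rot: [-0.707, -0.024, 0.024, 0.707]
ft_force: [0.6, 0.3, 0.1]
grip_width: 0.0851
pos [ 157.7 -474.5  209.7] yaw 3.9 tilt 0.00 shift [402.3  29.7 660.4] turn_y -0.1 w 85.1 F [0.6 0.3 0.1] t 3.10 j6 0.25
  after turn: dx 403.8 dy 29.7 dz 659.4
```

```bash
python3 -m inch '0 0 0 20 0 33 0;0 0 0 30 0 50 0;0 0 0 30 0 50 0;0 0 0 30 0 50 0;0 0 0 30 0 50 0;0 0 0 30 0 50 0;0 0 0 30 0 50 0;0 0 0 30 0 50 0;0 0 0 30 0 50 0;0 0 0 30 0 50 0;0 0 0 30 0 50 0;0 0 0 30 0 50 0'
python3 -c "
from h import *
go(.5145,.2115,.18,4)"
```

```text
clock: 4.6
eef_pos: [0.4682, 0.1328, 0.2099]
tool_rot: [0.707, 0.024, -0.023, -0.707]
ft_force: [0.7, -1.8, -0.4]
grip_width: 0.0856
pos [468.2 132.8 209.9] yaw 3.8 tilt 0.05 shift [51.4 29.9 75.4] turn_y -0.2 w 85.6 F [ 0.7 -1.8 -0.4] t 4.60 j6 1.78
  after turn: dx 51.7 dy 29.9 dz 75.2
```

```bash
python3 -m inch '0 0 0 26 0 38 0;0 0 0 25 0 37 0;0 0 0 0 0 0 0;0 0 0 0 0 0 0'
python3 -c "
from h import *
go(.5145,.2115,.072,4)"
```

```text
clock: 5.1
eef_pos: [0.5127, 0.2088, 0.2093]
tool_rot: [0.707, 0.023, -0.024, -0.706]
ft_force: [-0.1, 0.4, -0.2]
grip_width: 0.0851
pos [512.7 208.8 209.3] yaw 3.8 tilt 0.08 shift [  2.2 137.3   2.7] turn_y -0.2 w 85.1 F [-0.1  0.4 -0.2] t 5.10 j6 1.89
  after turn: dx 2.0 dy 137.3 dz 2.6
```

```bash
python3 -m inch '0 0 0 2 40 3 0;0 0 0 0 50 0 0;0 0 0 0 30 0 0;0 0 0 0 17 0 0;0 0 0 0 0 0 0;0 0 0 0 0 0 0'
python3 - <<'E'
from h import *
go(.5145,.2115,.072,4)
for n in("scene","top"):
    c=bot.camera(n); cv2.imwrite(f"pics/g1_{n}.png",cv2.resize(c["color"][150:400,120:560] if n=="top" else c["color"][180:430,300:580],None,fx=1.8 if n=="top" else 2,fy=1.8 if n=="top" else 2))
E
```

```text
clock: 5.85
eef_pos: [0.5156, 0.2118, 0.074]
tool_rot: [-0.707, -0.024, 0.023, 0.707]
ft_force: [0.1, -0.3, 0.8]
grip_width: 0.0851
pos [515.6 211.8  74. ] yaw 3.8 tilt 0.10 shift [-1.1  2.  -0.2] turn_y -0.2 w 85.1 F [ 0.1 -0.3  0.8] t 5.85 j6 1.89
  after turn: dx -1.1 dy 2.0 dz -0.2
```

View pics/g1_scene.png

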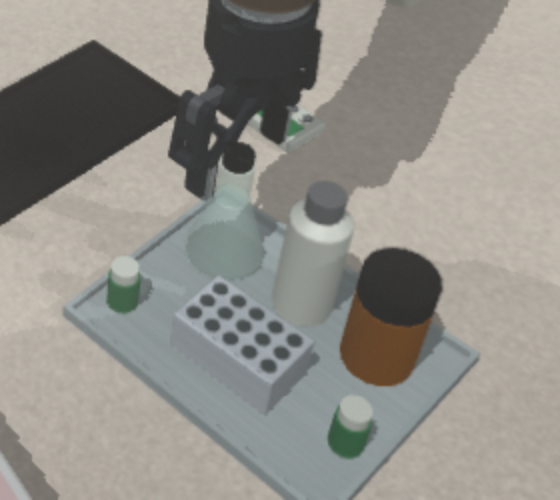

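```bash
python3 -m inch '0 0 0 0 0 0 0.3;0 0 0 0 0 0 0.4;0 0 0 0 0 0 0.5;0 0 0 0 0 0 0.55;0 0 0 0 0 0 0.6;0 0 0 0 0 0 0.65'
python3 -m inch '0 0 0 0 0 0 0.7;0 0 0 0 0 0 0.8;0 0 0 0 0 0 1;0 0 0 0 0 0 1;0 0 0 0 0 0 1;0 0 0 0 0 0 1'
python3 - <<'E'
from h import *
go(.5145,.2115,.072,4)
for n in("scene","top"):
    c=bot.camera(n); cv2.imwrite(f"pics/g2_{n}.png",cv2.resize(c["color"][150:300,120:350] if n=="top" else c["color"][180:430,300:580],None,fx=3 if n=="top" else 2,fy=3 if n=="top" else 2))
E
```

```text
clock: 6.7
eef_pos: [0.5147, 0.2122, 0.0726]
tool_rot: [0.707, 0.024, -0.024, -0.707]
ft_force: [-1.4, 0.4, 0.1]
grip_width: 0.0298
clock: 7.45
eef_pos: [0.5148, 0.2123, 0.0729]
tool_rot: [-0.707, -0.024, 0.024, 0.707]
ft_force: [-2.9, -0.5, 4.8]
grip_width: 0.0255
pos [514.8 212.3  72.9] yaw 3.9 tilt 0.02 shift [-0.3  0.9 -0.7] turn_y -0.1 w 25.5 F [-2.9 -0.5  4.8] t 7.45 j6 1.89
  after turn: dx -0.3 dy 0.9 dz -0.7
```

View pics/g2_scene.png

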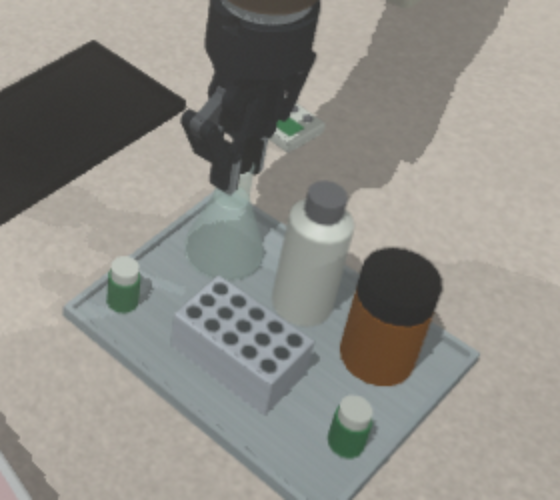

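View pics/g2_top.png

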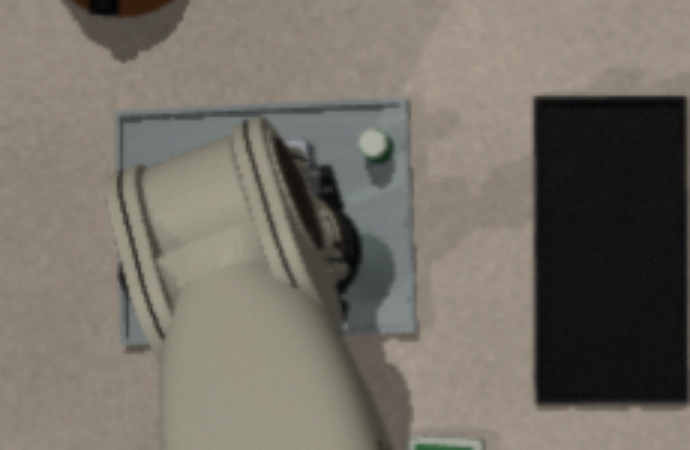

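```bash
python3 -m inch '0 0 0 0 0 0 1;0 0 0 0 0 0 1;0 0 0 0 -5 0 1;0 0 0 0 0 0 1;0 0 0 0 0 0 1'
python3 - <<'E'
from h import *
go(.5145,.2115,.072,4)
for n in("scene","top"):
    c=bot.camera(n); cv2.imwrite(f"pics/g3_{n}.png",cv2.resize(c["color"][200:350,350:500],None,fx=4,fy=4))
E
```

```text
clock: 8.18
eef_pos: [0.5151, 0.2122, 0.0774]
tool_rot: [0.707, 0.024, -0.024, -0.707]
ft_force: [0.3, -0.4, -1.4]
grip_width: 0.0255
pos [515.1 212.2  77.4] yaw 3.9 tilt 0.01 shift [-0.7  5.4 -0.7] turn_y -0.1 w 25.5 F [ 0.3 -0.4 -1.4] t 8.18 j6 1.89
  after turn: dx -0.7 dy 5.4 dz -0.7
```

View pics/g3_scene.png

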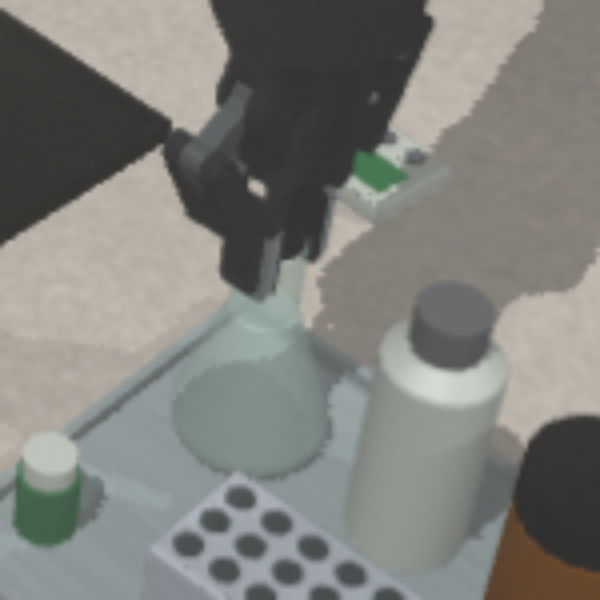

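```bash
python3 -m inch '0 0 0 0 -20 0 1;0 0 0 0 -40 0 1;0 0 0 0 -30 0 1;0 -8 0 0 0 0 1;0 -10.5 0 0 0 0 1;0 -10.5 0 0 0 0 1;0 -10.5 0 0 0 0 1;0 -10.5 0 0 0 0 1;0 -10.5 0 0 0 0 1;0 -10.5 0 0 0 0 1;0 -10.5 0 0 0 0 1;0 -5.6 0 0 0 0 1'
python3 -c "
from h import *
go(.4525,-.0068,.073,91)"
```

```text
clock: 9.78
eef_pos: [0.5149, 0.2122, 0.1674]
tool_rot: [-0.495, -0.505, 0.505, 0.495]
ft_force: [0.5, -0.1, -2.4]
grip_width: 0.0255
pos [514.9 212.2 167.4] yaw 91.2 tilt 0.02 shift [-217.6   94.5   66.9] turn_y 0.2 w 25.5 F [ 0.5 -0.1 -2.4] t 9.78 j6 0.37
  after turn: dx -217.9 dy 94.4 dz 66.2
```

```bash
python3 -m inch '0 0 0 -30 0 9 1;0 0 0 -48 0 15 1;0 0 0 -48 0 15 1;0 0 0 -48 0 15 1;0 0 0 -28 0 8 1;0 0 0 -15 0 5 1;0 0 0 0 20 0 1;0 0 0 0 40 0 1;0 0 0 0 20 0 1;0 0 0 0 8 0 1;0 0 0 0 0 0 1;0 0 0 0 0 0 1'
python3 -c "
from h import *
go(.4525,-.0068,.073,91)"
```

```text
clock: 11.28
eef_pos: [0.4528, -0.0057, 0.0807]
tool_rot: [0.496, 0.505, -0.504, -0.495]
ft_force: [0.4, 0.1, -1.3]
grip_width: 0.0252
pos [452.8  -5.7  80.7] yaw 91.0 tilt 0.12 shift [-1.1  7.7  0.4] turn_y -0.0 w 25.2 F [ 0.4  0.1 -1.3] t 11.28 j6 -0.03
  after turn: dx -1.1 dy 7.7 dz 0.3
```

```bash
python3 -m inch '0 0 0 0 4 0 1;0 0 0 0 2 0 1;0 0 0 0 1 0 1;0 0 0 0 0 0 1;0 0 0 0 0 0 1'
python3 -c "
from h import *
go(.4525,-.0068,.073,91)"
```

```text
clock: 11.9
eef_pos: [0.4519, -0.0059, 0.0729]
tool_rot: [0.496, 0.504, -0.504, -0.496]
ft_force: [0.1, 0.8, 0.4]
grip_width: 0.0256
pos [451.9  -5.9  72.9] yaw 91.0 tilt 0.02 shift [-0.9 -0.1 -0.6] turn_y -0.0 w 25.6 F [0.1 0.8 0.4] t 11.90 j6 -0.03
  after turn: dx -0.9 dy -0.1 dz -0.6
```

```bash
python3 -m inch '0 0 0 0 0 0 0.7;0 0 0 0 0 0 0.55;0 0 0 0 0 0 0.3;0 0 0 0 0 0 0;0 0 0 0 0 0 0;0 0 0 0 0 0 0;0 0 0 0 -30 0 0;0 0 0 0 -60 0 0;0 0 0 0 -20 0 0;0 0 0 0 0 0 0'
python3 - <<'E'
from h import *
go(.5064,.2885,.18,4)
c={}
for n in("scene",):
    c=bot.camera(n); cv2.imwrite(f"pics/g4_{n}.png",cv2.resize(c["color"][130:430,230:560],None,fx=2,fy=2))
E
```

```text
clock: 13.15
eef_pos: [0.4532, -0.0059, 0.1844]
tool_rot: [0.497, 0.505, -0.503, -0.495]
ft_force: [1.3, 0.2, -0.5]
grip_width: 0.0858
pos [453.2  -5.9 184.4] yaw 91.0 tilt 0.26 shift [293.4   4.7 -58.2] turn_y 87.0 w 85.8 F [ 1.3  0.2 -0.5] t 13.15 j6 -0.03
  after turn: dx 73.6 dy 4.4 dz 289.9
```

View pics/g4_scene.png

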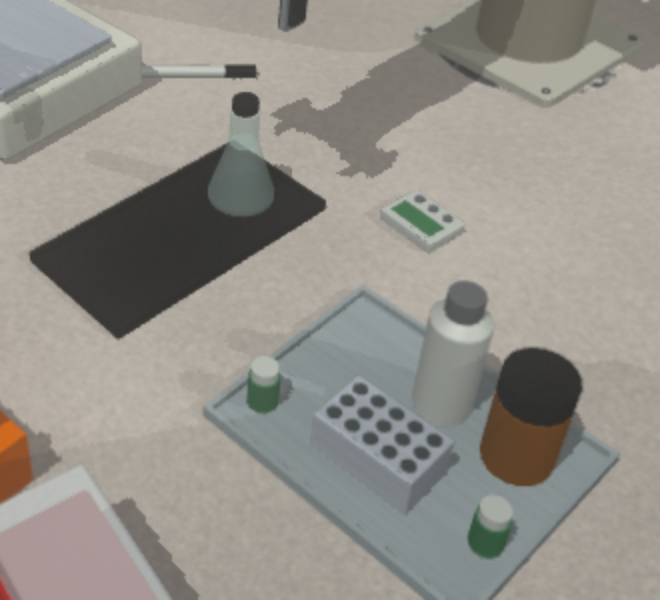

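```bash
python3 -m inch '0 8 0 0 0 0 0;0 10.5 0 0 0 0 0;0 10.5 0 0 0 0 0;0 10.5 0 0 0 0 0;0 10.5 0 0 0 0 0;0 10.5 0 0 0 0 0;0 10.5 0 0 0 0 0;0 10.5 0 0 0 0 0;0 5.5 0 0 0 0 0;0 0 0 10 0 40 0;0 0 0 15 0 60 0;0 0 0 15 0 60 0'
python3 -m inch '0 0 0 15 0 60 0;0 0 0 13 0 50 0;0 0 0 5 0 20 0;0 0 0 0 0 0 0;0 0 0 0 0 0 0'
python3 -c "
from h import *
go(.5064,.2885,.066,4)"
```

```text
clock: 14.7
eef_pos: [0.4797, 0.1574, 0.1806]
tool_rot: [0.707, 0.023, -0.025, -0.706]
ft_force: [0.9, -0.2, 1.1]
grip_width: 0.0854
clock: 15.32
eef_pos: [0.5035, 0.2874, 0.1811]
tool_rot: [0.707, 0.023, -0.025, -0.706]
ft_force: [0.3, -0.5, -0.3]
grip_width: 0.0854
pos [503.5 287.4 181.1] yaw 4.0 tilt 0.19 shift [  3.3 115.1   1.1] turn_y -0.0 w 85.4 F [ 0.3 -0.5 -0.3] t 15.32 j6 2.02
  after turn: dx 2.9 dy 115.1 dz 0.9
```

```bash
python3 -m inch '0 0 0 3 35 1 0;0 0 0 0 45 0 0;0 0 0 0 25 0 0;0 0 0 0 10 0 0;0 0 0 0 0 0 0;0 0 0 0 0 0 0'
python3 -c "
from h import *
go(.5064,.2885,.066,4)"
```

```text
clock: 16.08
eef_pos: [0.5085, 0.29, 0.0693]
tool_rot: [-0.706, -0.025, 0.024, 0.707]
ft_force: [0.4, -0.5, 0.9]
grip_width: 0.0853
pos [508.5 290.   69.3] yaw 4.0 tilt 0.16 shift [-2.2  3.2 -1.3] turn_y -0.0 w 85.3 F [ 0.4 -0.5  0.9] t 16.07 j6 2.02
  after turn: dx -2.1 dy 3.3 dz -1.3
```

```bash
python3 -m inch '0 0 0 -1.5 2 -1 0;0 0 0 0 0 0 0.2;0 0 0 0 0 0 0.3;0 0 0 0 0 0 0.35;0 0 0 0 0 0 0.4;0 0 0 0 0 0 0.45'
python3 -m inch '0 0 0 0 0 0 0.5;0 0 0 0 0 0 0.7;0 0 0 0 0 0 1;0 0 0 0 0 0 1;0 0 0 0 0 0 1'
python3 -c "
from h import *
go(.5064,.2885,.066,4)"
```

```text
clock: 16.82
eef_pos: [0.5059, 0.2887, 0.0659]
tool_rot: [-0.707, -0.025, 0.025, 0.707]
ft_force: [-0.5, -0.4, 3.2]
grip_width: 0.0474
clock: 17.45
eef_pos: [0.5061, 0.2889, 0.0663]
tool_rot: [-0.706, -0.025, 0.024, 0.707]
ft_force: [-1.3, -0.2, 5.0]
grip_width: 0.0454
pos [506.1 288.9  66.3] yaw 4.0 tilt 0.05 shift [ 0.3  0.3 -0.4] turn_y -0.0 w 45.4 F [-1.3 -0.2  5. ] t 17.45 j6 2.02
  after turn: dx 0.3 dy 0.3 dz -0.4
```

```bash
python3 -m inch '0 0 0 0 -20 0 1;0 0 0 0 -45 0 1;0 0 0 0 -30 0 1;0 -8 0 0 0 0 1;0 -10.5 0 0 0 0 1;0 -10.5 0 0 0 0 1;0 -10.5 0 0 0 0 1;0 -10.5 0 0 0 0 1;0 -10.5 0 0 0 0 1;0 -10.5 0 0 0 0 1;0 -10.5 0 0 0 0 1;0 -5.5 0 0 0 0 1'
python3 -c "
from h import *
go(.5325,-.005,.0663,91)"
```

```text
clock: 18.95
eef_pos: [0.5053, 0.2881, 0.1592]
tool_rot: [-0.495, -0.504, 0.506, 0.495]
ft_force: [-0.0, 0.0, -2.8]
grip_width: 0.0454
pos [505.3 288.1 159.2] yaw 91.2 tilt 0.15 shift [-293.5   93.3  -21.3] turn_y 0.2 w 45.4 F [-0.   0.  -2.8] t 18.95 j6 0.50
  after turn: dx -293.5 dy 92.9 dz -22.0
```

```bash
python3 -m inch '0 0 0 -35 0 -4 1;0 0 0 -58 0 -5 1;0 0 0 -58 0 -5 1;0 0 0 -58 0 -4 1;0 0 0 -50 0 -3 1;0 0 0 -25 0 0 1;0 0 0 -9 20 0 1;0 0 0 0 40 0 1;0 0 0 0 20 0 1;0 0 0 0 6 0 1;0 0 0 0 0 0 1;0 0 0 0 0 0 1'
python3 -c "
from h import *
go(.5325,-.005,.0663,91)"
```

```text
clock: 20.45
eef_pos: [0.5329, -0.0039, 0.0757]
tool_rot: [0.496, 0.505, -0.504, -0.495]
ft_force: [0.0, -0.2, -1.6]
grip_width: 0.0455
pos [532.9  -3.9  75.7] yaw 91.0 tilt 0.11 shift [-1.1  9.4  0.4] turn_y -0.0 w 45.5 F [ 0.  -0.2 -1.6] t 20.45 j6 -0.02
  after turn: dx -1.1 dy 9.4 dz 0.4
```

```bash
python3 -m inch '0 0 0 0 5 0 1;0 0 0 0 2 0 1;0 0 0 0 1.5 0 1;0 0 0 0 0 0 1;0 0 0 0 0 0 1'
python3 -c "
from h import *
go(.5325,-.005,.0663,91)"
```

```text
clock: 21.08
eef_pos: [0.5321, -0.004, 0.0663]
tool_rot: [0.496, 0.504, -0.504, -0.496]
ft_force: [0.6, -0.7, -2.3]
grip_width: 0.0456
pos [532.1  -4.   66.3] yaw 91.0 tilt 0.02 shift [-1.   0.  -0.4] turn_y -0.0 w 45.6 F [ 0.6 -0.7 -2.3] t 21.07 j6 -0.02
  after turn: dx -1.0 dy 0.0 dz -0.4
```

```bash
python3 -m inch '0 0 0 0 0.6 0 1;0 0 0 0 0 0 0.6;0 0 0 0 0 0 0.4;0 0 0 0 0 0 0.2;0 0 0 0 0 0 0;0 0 0 0 0 0 0;0 0 0 0 -30 0 0;0 0 0 0 -60 0 0;0 0 0 0 -25 0 0;0 0 0 0 0 0 0'
python3 - <<'E'
from h import *
go(.5035,.3585,.18,4)
c=bot.camera("scene"); cv2.imwrite(f"pics/g5_scene.png",cv2.resize(c["color"][130:430,230:560],None,fx=2,fy=2))
E
```

```text
clock: 22.32
eef_pos: [0.5338, -0.004, 0.1832]
tool_rot: [0.497, 0.506, -0.503, -0.494]
ft_force: [-0.8, 0.5, -0.8]
grip_width: 0.0854
pos [533.8  -4.  183.2] yaw 91.0 tilt 0.33 shift [363.    3.   24.1] turn_y 87.0 w 85.4 F [-0.8  0.5 -0.8] t 22.32 j6 -0.02
  after turn: dx -4.9 dy 3.2 dz 363.7
```

View pics/g5_scene.png

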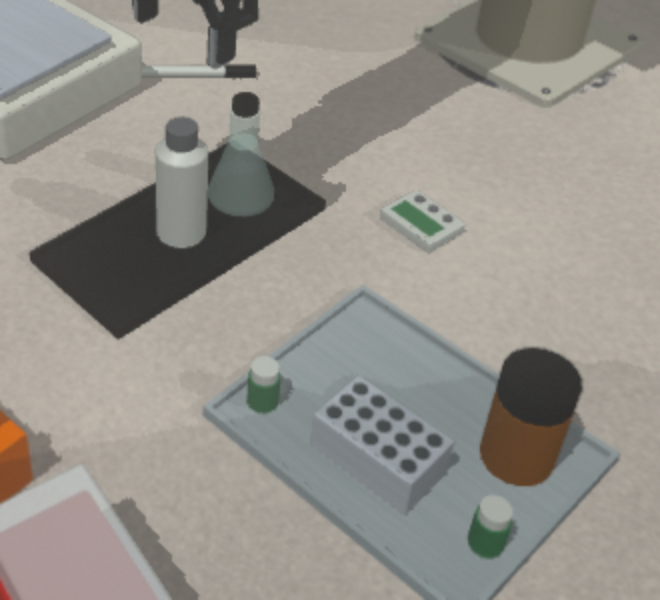

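Bottle (180,185) and flask (240,165) stand upright in the black tray. Next the jar.

```bash
python3 -m inch '0 8 0 0 0 0 0;0 10.5 0 0 0 0 0;0 10.5 0 0 0 0 0;0 10.5 0 0 0 0 0;0 10.5 0 0 0 0 0;0 10.5 0 0 0 0 0;0 10.5 0 0 0 0 0;0 10.5 0 0 0 0 0;0 5.5 0 0 0 0 0;0 0 0 0 0 40 0;0 0 0 0 0 60 0;0 0 0 -1 0 60 0'
python3 -m inch '0 0 0 -1 0 60 0;0 0 0 -1 0 60 0;0 0 0 -2 0 50 0;0 0 0 0 0 25 0;0 0 0 0 0 8 0;0 0 0 0 0 0 0;0 0 0 0 0 0 0'
python3 -c "
from h import *
go(.5035,.3585,.058,4)"
```

```text
clock: 23.88
eef_pos: [0.5185, 0.1564, 0.1782]
tool_rot: [0.707, 0.023, -0.025, -0.706]
ft_force: [0.4, 0.8, -0.7]
grip_width: 0.0855
clock: 24.75
eef_pos: [0.5019, 0.3563, 0.1802]
tool_rot: [0.707, 0.024, -0.024, -0.706]
ft_force: [0.4, 0.1, -0.1]
grip_width: 0.0852
pos [501.9 356.3 180.2] yaw 3.9 tilt 0.07 shift [  1.8 122.2   2.2] turn_y -0.1 w 85.2 F [ 0.4  0.1 -0.1] t 24.75 j6 2.12
  after turn: dx 1.7 dy 122.2 dz 2.1
```

```bash
python3 -m inch '0 0 0 1 35 2 0;0 0 0 0 45 0 0;0 0 0 0 30 0 0;0 0 0 0 10 0 0;0 0 0 0 0 0 0;0 0 0 0 0 0 0;0 0 0 0 0 0 0'
python3 -c "
from h import *
go(.5035,.3585,.058,4)"
```

```text
clock: 25.62
eef_pos: [0.5036, 0.3605, 0.0623]
tool_rot: [-0.706, -0.025, 0.024, 0.707]
ft_force: [-0.3, 0.5, 0.0]
grip_width: 0.0856
pos [503.6 360.5  62.3] yaw 4.0 tilt 0.18 shift [-0.3  4.3 -2. ] turn_y -0.0 w 85.6 F [-0.3  0.5  0. ] t 25.62 j6 2.12
  after turn: dx -0.3 dy 4.3 dz -2.0
```

```bash
python3 -m inch '0 0 0 0 3 -1.5 0;0 0 0 0 0 0 0.15;0 0 0 0 0 0 0.2;0 0 0 0 0 0 0.25;0 0 0 0 0 0 0.3;0 0 0 0 0 0 0.35'
python3 -m inch '0 0 0 0 0 0 0.4;0 0 0 0 0 0 0.6;0 0 0 0 0 0 1;0 0 0 0 0 0 1;0 0 0 0 0 0 1'
python3 -c "
from h import *
go(.5035,.3585,.058,4)"
```

```text
clock: 26.38
eef_pos: [0.5028, 0.3584, 0.0577]
tool_rot: [-0.707, -0.025, 0.025, 0.707]
ft_force: [0.3, 0.8, 1.0]
grip_width: 0.0556
clock: 27.0
eef_pos: [0.5031, 0.3587, 0.0582]
tool_rot: [-0.706, -0.025, 0.024, 0.707]
ft_force: [0.4, -0.8, 4.5]
grip_width: 0.0538
pos [503.1 358.7  58.2] yaw 4.0 tilt 0.07 shift [ 0.4  0.2 -0.2] turn_y -0.0 w 53.8 F [ 0.4 -0.8  4.5] t 27.00 j6 2.12
  after turn: dx 0.4 dy 0.2 dz -0.2
```

```bash
python3 -m inch '0 0 0 0 -20 0 1;0 0 0 0 -45 0 1;0 0 0 0 -30 0 1;0 -8 0 0 0 0 1;0 -10.5 0 0 0 0 1;0 -10.5 0 0 0 0 1;0 -10.5 0 0 0 0 1;0 -10.5 0 0 0 0 1;0 -10.5 0 0 0 0 1;0 -10.5 0 0 0 0 1;0 -10.5 0 0 0 0 1;0 -5.5 0 0 0 0 1'
python3 -c "
from h import *
go(.6125,-.0033,.0582,91)"
```

```text
clock: 28.5
eef_pos: [0.5018, 0.3577, 0.1507]
tool_rot: [-0.495, -0.504, 0.506, 0.495]
ft_force: [-0.3, 0.7, -1.9]
grip_width: 0.0538
pos [501.8 357.7 150.7] yaw 91.2 tilt 0.21 shift [-363.    93.  -103.5] turn_y 0.2 w 53.8 F [-0.3  0.7 -1.9] t 28.50 j6 0.60
  after turn: dx -362.8 dy 92.5 dz -104.4
```

```bash
python3 -m inch '0 0 0 -30 0 -22 1;0 0 0 -45 0 -35 1;0 0 0 -45 0 -35 1;0 0 0 -55 0 -12 1;0 0 0 -58 0 0 1;0 0 0 -58 0 0 1;0 0 0 -45 0 0 1;0 0 0 -20 0 0 1;0 0 0 -6 20 0 1;0 0 0 0 40 0 1;0 0 0 0 20 0 1;0 0 0 0 5 0 1'
python3 -m inch '0 0 0 0 0 0 1;0 0 0 0 0 0 1'
python3 -c "
from h import *
go(.6125,-.0033,.0582,91)"
```

```text
clock: 30.0
eef_pos: [0.6107, -0.001, 0.0648]
tool_rot: [-0.494, -0.503, 0.506, 0.497]
ft_force: [-0.3, -0.1, -2.4]
grip_width: 0.0543
clock: 30.25
eef_pos: [0.6139, -0.0015, 0.0688]
tool_rot: [0.496, 0.505, -0.504, -0.495]
ft_force: [-0.0, 0.1, -2.2]
grip_width: 0.0541
pos [613.9  -1.5  68.8] yaw 91.0 tilt 0.13 shift [-1.8 10.6  1.5] turn_y 0.0 w 54.1 F [-0.   0.1 -2.2] t 30.25 j6 -0.02
  after turn: dx -1.8 dy 10.6 dz 1.4
```

```bash
python3 -m inch '0 0 0 0 5 0 1;0 0 0 0 3 0 1;0 0 0 0 1.5 0 1;0 0 0 0 0 0 1;0 0 0 0 0 0 1'
python3 -c "
from h import *
go(.6125,-.0033,.0582,91)"
```

```text
clock: 30.88
eef_pos: [0.613, -0.0018, 0.0582]
tool_rot: [0.496, 0.504, -0.504, -0.496]
ft_force: [0.0, -0.0, -1.3]
grip_width: 0.0538
pos [613.   -1.8  58.2] yaw 91.0 tilt 0.01 shift [-1.5 -0.   0.5] turn_y -0.0 w 53.8 F [ 0.  -0.  -1.3] t 30.88 j6 -0.02
  after turn: dx -1.5 dy -0.0 dz 0.5
```

```bash
python3 -m inch '0 0 0 0 0.5 0 1;0 0 0 0 0 0 0.5;0 0 0 0 0 0 0.3;0 0 0 0 0 0 0.1;0 0 0 0 0 0 0;0 0 0 0 0 0 0;0 0 0 0 -30 0 0;0 0 0 0 -60 0 0;0 0 0 0 -30 0 0;0 0 0 0 0 0 0'
python3 - <<'E'
from h import *
np.set_printoptions(precision=4,suppress=True)
cs={k:bot.camera(k) for k in("scene","top")}
c=cs["scene"]; cv2.imwrite(f"pics/g6_scene.png",cv2.resize(c["color"][130:430,230:560],None,fx=2,fy=2))
c=cs["top"]; cv2.imwrite(f"pics/g6_top.png",cv2.resize(c["color"][170:290,140:370],None,fx=3,fy=3))
ms=[]
for k in cs:
    m,cf=mask("block_center",k)
    if m is None: print(k,None);continue
    ms.append((cs[k],m)); print(k,cf,m.sum(),fit(lambda c,v:sil_box(c,*v,.055,.09,.005,.045),(.587,.292,.06),[ms[-1]],(.006,.006,.05)))
s=fit(lambda c,v:sil_box(c,*v,.055,.09,.005,.045),(.587,.292,.06),ms,(.006,.006,.05));print(s)
go(s[0][0],s[0][1],.18,4.5)
E
```

```text
clock: 32.12
eef_pos: [0.6151, -0.0018, 0.1812]
tool_rot: [0.498, 0.506, -0.502, -0.494]
ft_force: [0.5, 0.3, 0.3]
grip_width: 0.0852
scene 0.94 2880.0 (array([0.5873, 0.293 , 0.0848]), np.float64(0.03734809160232544))
top 0.63 909.0 (array([0.5875, 0.2914, 0.0686]), np.float64(0.04201045259833336))
(array([0.5875, 0.2921, 0.0832]), np.float64(0.09108975529670715))
pos [611.7  -1.8 175.7] yaw 91.0 tilt 0.20 shift [294.3  -4.3  19.2] turn_y 86.5 w 85.5 F [-0.7 -0.4  0.4] t 32.33 j6 -0.02
  after turn: dx -1.1 dy -4.3 dz 294.9
```

View pics/g6_scene.png

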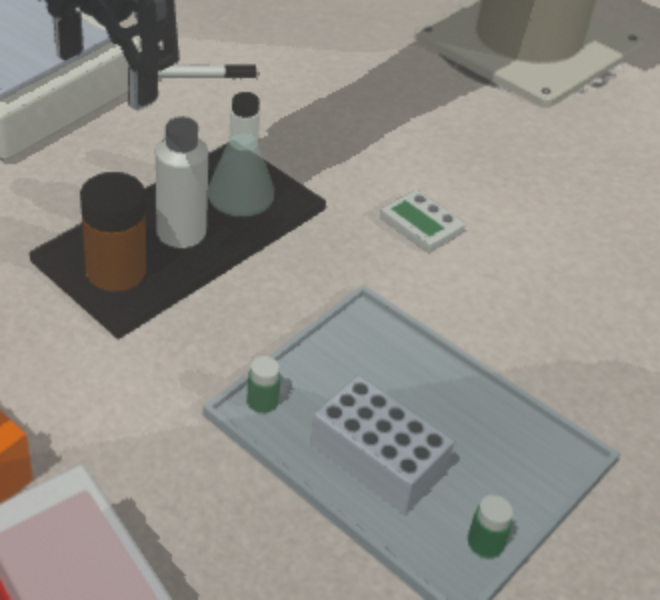

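View pics/g6_top.png

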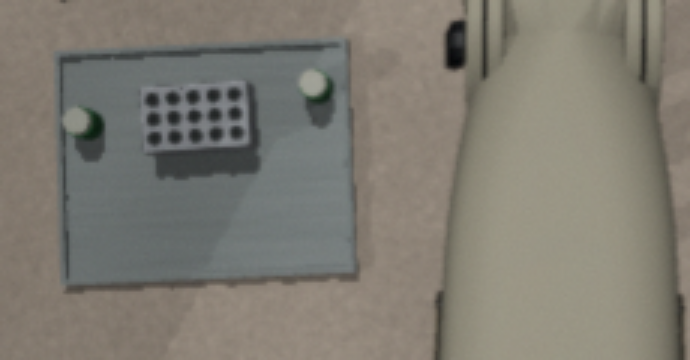

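```bash
python3 -m inch '0 7.5 0 0 0 0 0;0 10.5 0 0 0 0 0;0 10.5 0 0 0 0 0;0 10.5 0 0 0 0 0;0 10.5 0 0 0 0 0;0 10.5 0 0 0 0 0;0 10.5 0 0 0 0 0;0 10.5 0 0 0 0 0;0 5.5 0 0 0 0 0;0 0 0 0 0 40 0;0 0 0 0 0 58 0;0 0 0 0 0 58 0'
python3 -m inch '0 0 0 0 0 58 0;0 0 0 0 0 48 0;0 0 0 0 0 25 0;0 0 0 0 0 8 0;0 0 0 0 0 0 0;0 0 0 0 0 0 0'
python3 -c "
from h import *
go(.5875,.292,.010,4.5)"
```

```text
clock: 33.83
eef_pos: [0.5996, 0.1546, 0.1756]
tool_rot: [0.707, 0.026, -0.028, -0.706]
ft_force: [0.0, 0.9, 0.8]
grip_width: 0.0852
clock: 34.58
eef_pos: [0.5903, 0.2905, 0.1776]
tool_rot: [0.707, 0.027, -0.027, -0.706]
ft_force: [0.6, 0.9, 0.3]
grip_width: 0.0856
pos [590.3 290.5 177.6] yaw 4.4 tilt 0.03 shift [ -2.7 167.6   1.8] turn_y -0.1 w 85.6 F [0.6 0.9 0.3] t 34.58 j6 1.95
  after turn: dx -2.7 dy 167.6 dz 1.7
```

```bash
python3 -m inch '0 0 0 -3 35 1 0;0 0 0 0 50 0 0;0 0 0 0 40 0 0;0 0 0 0 15 0 0;0 0 0 0 0 0 0;0 0 0 0 0 0 0;0 0 0 0 0 0 0'
python3 -c "
from h import *
go(.5875,.292,.010,4.5)"
```

```text
clock: 35.45
eef_pos: [0.5883, 0.2937, 0.0399]
tool_rot: [-0.706, -0.029, 0.026, 0.707]
ft_force: [-0.5, 0.1, 0.1]
grip_width: 0.0853
pos [588.3 293.7  39.9] yaw 4.5 tilt 0.23 shift [-1.  29.9 -1.7] turn_y -0.0 w 85.3 F [-0.5  0.1  0.1] t 35.45 j6 1.96
  after turn: dx -0.9 dy 29.9 dz -1.7
```

```bash
python3 -m inch '0 0 0 -1 12 -1 0;0 0 0 0 10 0 0;0 0 0 0 5 0 0;0 0 0 0 0 0 0;0 0 0 0 0 0 0'
python3 - <<'E'
from h import *
go(.5875,.292,.010,4.5)
c=bot.camera("scene"); cv2.imwrite(f"pics/g7_scene.png",cv2.resize(c["color"][230:430,320:540],None,fx=3,fy=3))
E
```

```text
clock: 36.08
eef_pos: [0.586, 0.2921, 0.0107]
tool_rot: [-0.707, -0.028, 0.028, 0.707]
ft_force: [-0.4, 0.2, 0.2]
grip_width: 0.0855
pos [586.  292.1  10.7] yaw 4.5 tilt 0.01 shift [ 1.5  0.7 -0.2] turn_y -0.0 w 85.5 F [-0.4  0.2  0.2] t 36.08 j6 1.95
  after turn: dx 1.5 dy 0.7 dz -0.2
```

View pics/g7_scene.png

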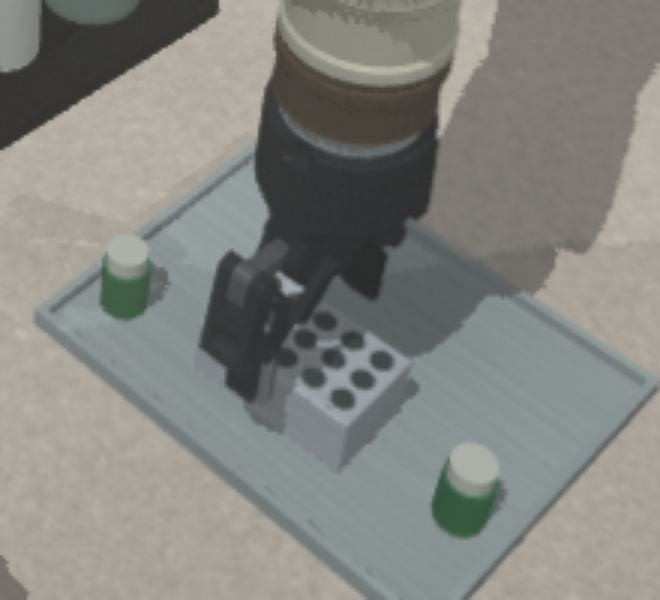

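Run:
```python
from h import *
c=bot.camera("scene")
f=lambda P:((proj(c,P)[0]-[320,230])*3).round(0)
for P in [(.636,.296,.024),(.636,.296,.01),(.612,.249,.005),(.612,.249,.045),(.611,.339,.005),(.613,.294,.005)]: print(P,f(np.array(P)))
```

```text
(0.636, 0.296, 0.024) [237. 421.]
(0.636, 0.296, 0.01) [234. 438.]
(0.612, 0.249, 0.005) [199. 359.]
(0.612, 0.249, 0.045) [205. 310.]
(0.611, 0.339, 0.005) [333. 474.]
(0.613, 0.294, 0.005) [262. 416.]
```

```bash
python3 -m inch '0 0 0 1 0 0 0.15;0 0 0 0 0 0 0.2;0 0 0 0 0 0 0.25;0 0 0 0 0 0 0.3;0 0 0 0 0 0 0.35;0 0 0 0 0 0 0.4;0 0 0 0 0 0 0.6;0 0 0 0 0 0 1;0 0 0 0 0 0 1;0 0 0 0 0 0 1'
python3 - <<'E'
from h import *
go(.5875,.292,.010,4.5)
c=bot.camera("scene"); cv2.imwrite(f"pics/g8_scene.png",cv2.resize(c["color"][230:430,320:540],None,fx=3,fy=3))
E
```

```text
clock: 37.42
eef_pos: [0.5865, 0.2921, 0.011]
tool_rot: [-0.707, -0.028, 0.028, 0.707]
ft_force: [-3.7, -1.3, 5.2]
grip_width: 0.0529
pos [586.5 292.1  11. ] yaw 4.5 tilt 0.03 shift [ 1.   1.  -0.1] turn_y -0.0 w 52.9 F [-3.7 -1.3  5.2] t 37.42 j6 1.95
  after turn: dx 1.0 dy 1.0 dz -0.1
```

View pics/g8_scene.png

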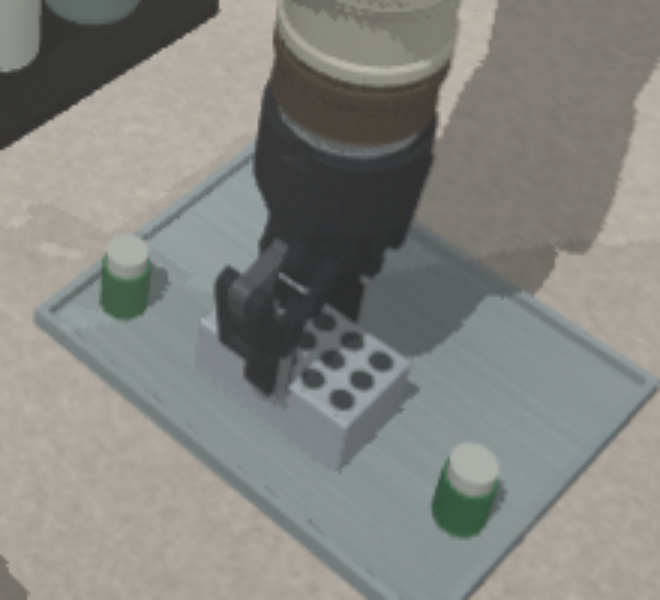

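```bash
python3 -m inch '0 0 0 0 -15 0 1;0 0 0 0 -40 0 1;0 0 0 0 -55 0 1;0 0 0 0 -50 0 1;0 0 0 0 -15 0 1;0 0 0 0 0 0 1;0 0 0 0 0 0 1'
python3 - <<'E'
from h import *
go(.530,-.2865,.186,4.5)
c=bot.camera("scene"); cv2.imwrite(f"pics/g9_scene.png",cv2.resize(c["color"][180:430,300:540],None,fx=2,fy=2))
E
```

```text
clock: 38.35
eef_pos: [0.5853, 0.2912, 0.182]
tool_rot: [0.707, 0.026, -0.03, -0.706]
ft_force: [-0.5, -0.3, -5.0]
grip_width: 0.0533
pos [585.3 291.2 182. ] yaw 4.5 tilt 0.35 shift [-100.3   -2.1 -571.7] turn_y -0.0 w 53.3 F [-0.5 -0.3 -5. ] t 38.35 j6 1.95
  after turn: dx -100.5 dy -4.0 dz -571.6
```

View pics/g9_scene.png

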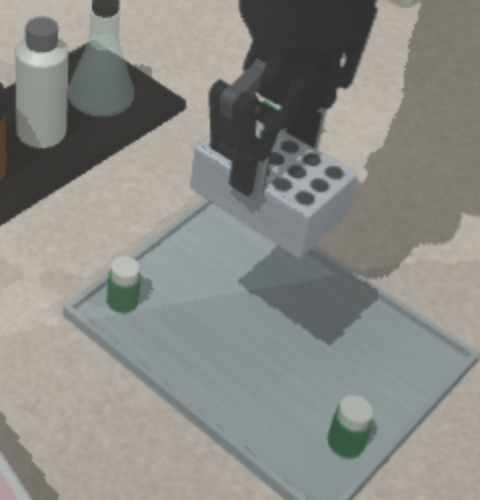

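Block is held level (270,190), vials undisturbed. On to the hotplate.

```bash
python3 -m inch '0 0 0 -5 0 -30 1;0 0 0 -10 0 -55 1;0 0 0 -10 0 -57 1;0 0 0 -10 0 -57 1;0 0 0 -10 0 -57 1;0 0 0 -10 0 -57 1;0 0 0 -10 0 -57 1;0 0 0 -10 0 -57 1;0 0 0 -10 0 -57 1;0 0 0 -10 0 -50 1;0 0 0 -5 0 -27 1;0 0 0 0 0 -10 1'
python3 -m inch '0 0 0 0 0 0 1;0 0 0 0 0 0 1;0 0 0 0 0 0 1'
python3 - <<'E'
from h import *
go(.530,-.2865,.092,4.6)
E
```

```text
clock: 39.9
eef_pos: [0.5302, -0.2864, 0.1833]
tool_rot: [-0.706, -0.025, 0.028, 0.707]
ft_force: [0.7, 1.3, -6.6]
grip_width: 0.0533
clock: 40.28
eef_pos: [0.5321, -0.2836, 0.1856]
tool_rot: [-0.706, -0.028, 0.028, 0.707]
ft_force: [-0.7, -0.3, -6.0]
grip_width: 0.0528
pos [ 532.1 -283.6  185.6] yaw 4.6 tilt 0.02 shift [-2.3 93.6 -2.7] turn_y -0.0 w 52.8 F [-0.7 -0.3 -6. ] t 40.27 j6 1.00
  after turn: dx -2.3 dy 93.6 dz -2.7
```

```bash
python3 -m inch '0 0 0 -1 25 -2 1;0 0 0 -1 35 -1 1;0 0 0 0 18 0 1;0 0 0 0 5 0 1;0 0 0 0 0 0 1;0 0 0 0 0 0 1;0 0 0 0 0 0 1'
python3 - <<'E'
from h import *
go(.530,-.2865,.092,4.6)
for k,sl in(("scene",(slice(60,230),slice(150,350))),("top",(slice(170,310),slice(370,530)))):
    c=bot.camera(k); cv2.imwrite(f"pics/h1_{k}.png",cv2.resize(c["color"][sl],None,fx=3,fy=3))
E
```

```text
clock: 41.15
eef_pos: [0.5307, -0.2885, 0.1038]
tool_rot: [0.707, 0.028, -0.027, -0.706]
ft_force: [0.3, -0.6, -5.2]
grip_width: 0.053
pos [ 530.7 -288.5  103.8] yaw 4.5 tilt 0.12 shift [-0.6 11.8  2. ] turn_y -0.1 w 53.0 F [ 0.3 -0.6 -5.2] t 41.15 j6 0.99
  after turn: dx -0.5 dy 11.8 dz 2.0
```

View pics/h1_scene.png

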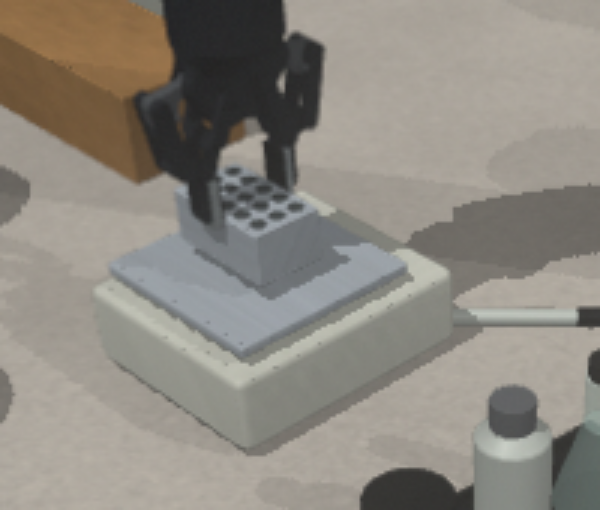

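```bash
python3 -m inch '0 0 0 0 5 1.5 1;0 0 0 0 3 0 1;0 0 0 0 2 0 1;0 0 0 0 0 0 1;0 0 0 0 0 0 1;0 0 0 0 0 0 1'
python3 - <<'E'
from h import *
go(.530,-.2865,.091,4.6)
E
```

```text
clock: 42.0
eef_pos: [0.53, -0.2868, 0.0928]
tool_rot: [0.707, 0.028, -0.028, -0.707]
ft_force: [0.3, -0.1, -5.0]
grip_width: 0.053
pos [ 530.  -286.8   92.8] yaw 4.5 tilt 0.02 shift [-0.   1.8  0.3] turn_y -0.1 w 53.0 F [ 0.3 -0.1 -5. ] t 42.00 j6 1.00
  after turn: dx -0.0 dy 1.8 dz 0.3
```

```bash
python3 -m inch '0 0 0 0 1 0 1;0 0 0 0 0.5 0 1;0 0 0 0 0 0 1;0 0 0 0 0 0 1'
python3 - <<'E'
from h import *
go(.530,-.2865,.091,4.6)
E
```

```text
clock: 42.5
eef_pos: [0.5299, -0.2866, 0.0911]
tool_rot: [-0.707, -0.028, 0.028, 0.707]
ft_force: [0.7, 0.3, -4.8]
grip_width: 0.0528
pos [ 529.9 -286.6   91.1] yaw 4.5 tilt 0.00 shift [0.2 0.1 0.1] turn_y -0.1 w 52.8 F [ 0.7  0.3 -4.8] t 42.50 j6 1.00
  after turn: dx 0.2 dy 0.1 dz 0.1
```

```bash
python3 -m inch '0 0 0 0 0.5 0 1;0 0 0 0 0 0 1'
python3 -m inch '0 0 0 0 0.5 0 1;0 0 0 0 0 0 1'
python3 -m inch '0 0 0 0 0.5 0 1;0 0 0 0 0 0 1'
```

```text
clock: 42.75
eef_pos: [0.5299, -0.2866, 0.0911]
tool_rot: [0.707, 0.028, -0.028, -0.707]
ft_force: [-1.1, 0.3, -2.1]
grip_width: 0.0531
clock: 43.0
eef_pos: [0.5299, -0.2867, 0.091]
tool_rot: [0.707, 0.028, -0.027, -0.706]
ft_force: [-2.6, 1.5, 4.4]
grip_width: 0.0524
clock: 43.25
eef_pos: [0.5299, -0.2867, 0.091]
tool_rot: [0.707, 0.028, -0.027, -0.706]
ft_force: [-2.8, 3.2, 7.3]
grip_width: 0.0533
```

```bash
python3 -m inch '0 0 0 0 -0.5 0 1;0 0 0 0 0 0 0.4;0 0 0 0 0 0 0.2;0 0 0 0 0 0 0;0 0 0 0 0 0 0;0 0 0 0 0 0 0;0 0 0 0 -20 0 0;0 0 0 0 -40 0 0;0 0 0 0 -40 0 0;0 0 0 0 0 0 0'
python3 - <<'E'
from h import *
go(.613,-.0018,.185,91)
np.set_printoptions(precision=4,suppress=True)
cs={k:bot.camera(k) for k in("scene","top")}
for k in cs:
    m,cf=mask("block_center",k)
    if m is not None: print(k,cf,m.sum(),fit(lambda c,v:sil_box(c,*v,.055,.09,.085,.125),(.53,-.286,.08),[(cs[k],m)],(.006,.006,.05)))
for k,sl in(("scene",(slice(60,230),slice(150,350))),("top",(slice(170,310),slice(370,530)))):
    cv2.imwrite(f"pics/h2_{k}.png",cv2.resize(cs[k]["color"][sl],None,fx=3,fy=3))
E
```

```text
clock: 44.5
eef_pos: [0.5323, -0.2879, 0.1944]
tool_rot: [0.708, 0.03, -0.025, -0.705]
ft_force: [0.4, -1.1, -0.6]
grip_width: 0.0854
pos [ 532.3 -287.9  194.4] yaw 4.5 tilt 0.49 shift [102.8   8.9 279. ] turn_y -86.5 w 85.4 F [ 0.4 -1.1 -0.6] t 44.50 j6 1.00
  after turn: dx 284.7 dy 9.4 dz -85.7
scene 0.86 1353.0 (array([ 0.5311, -0.2848,  0.0539]), np.float64(0.04245195910334587))
top 0.86 779.0 (array([ 0.5317, -0.2827,  0.0882]), np.float64(0.3200417160987854))
```

View pics/h2_scene.png

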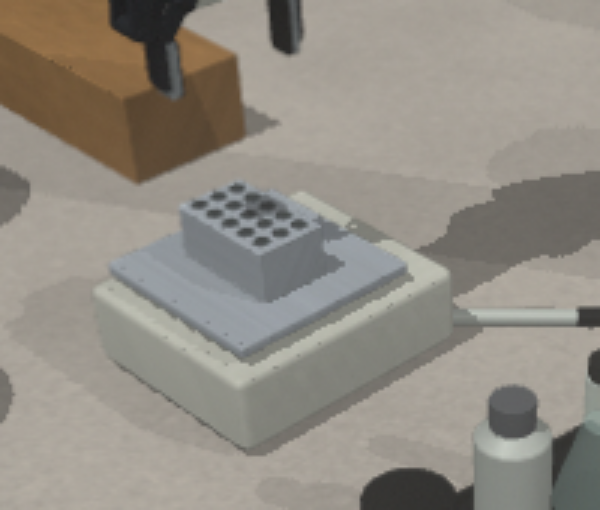

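```bash
python3 -m inch '0 -8 0 0 0 0 0;0 -10.5 0 0 0 0 0;0 -10.5 0 0 0 0 0;0 -10.5 0 0 0 0 0;0 -10.5 0 0 0 0 0;0 -10.5 0 0 0 0 0;0 -10.5 0 0 0 0 0;0 -10.5 0 0 0 0 0;0 -5 0 0 0 0 0;0 0 0 30 0 -10 0;0 0 0 55 0 -18 0;0 0 0 55 0 -18 0'
python3 -m inch '0 0 0 55 0 -18 0;0 0 0 50 0 -15 0;0 0 0 30 0 -6 0;0 0 0 10 0 0 0;0 0 0 0 0 0 0;0 0 0 0 0 0 0'
python3 -c "
from h import *
go(.613,-.0018,.058,91)"
```

```text
clock: 46.2
eef_pos: [0.5728, -0.1447, 0.1883]
tool_rot: [-0.495, -0.503, 0.504, 0.497]
ft_force: [0.9, -0.0, -0.1]
grip_width: 0.0857
clock: 46.95
eef_pos: [0.6096, -0.0017, 0.1898]
tool_rot: [-0.496, -0.504, 0.504, 0.496]
ft_force: [0.8, -0.4, 0.3]
grip_width: 0.0855
pos [609.6  -1.7 189.8] yaw 90.9 tilt 0.05 shift [-1.000e-01  1.318e+02 -3.500e+00] turn_y -0.1 w 85.5 F [ 0.8 -0.4  0.3] t 46.95 j6 -0.02
  after turn: dx -0.2 dy 131.8 dz -3.4
```

```bash
python3 -m inch '0 0 0 0 35 -2 0;0 0 0 0 50 0 0;0 0 0 0 30 0 0;0 0 0 0 12 0 0;0 0 0 0 0 0 0;0 0 0 0 0 0 0;0 0 0 0 0 0 0'
python3 -c "
from h import *
go(.613,-.0018,.058,91)"
```

```text
clock: 47.82
eef_pos: [0.6133, -0.0003, 0.0649]
tool_rot: [0.497, 0.505, -0.503, -0.495]
ft_force: [0.6, -0.2, -0.6]
grip_width: 0.0855
pos [ 6.133e+02 -3.000e-01  6.490e+01] yaw 91.0 tilt 0.18 shift [-1.5  6.9  0.3] turn_y -0.0 w 85.5 F [ 0.6 -0.2 -0.6] t 47.83 j6 -0.02
  after turn: dx -1.5 dy 6.9 dz 0.3
```

```bash
python3 -m inch '0 0 0 -1.5 5 0 0;0 0 0 0 0 0 0;0 0 0 0 0 0 0;0 0 0 0 0 0 0'
python3 -c "
from h import *
go(.613,-.0018,.058,91)"
```

```text
clock: 48.32
eef_pos: [0.612, -0.0016, 0.0581]
tool_rot: [-0.496, -0.504, 0.504, 0.496]
ft_force: [-0.3, 0.1, -0.4]
grip_width: 0.0855
pos [612.   -1.6  58.1] yaw 91.0 tilt 0.00 shift [-0.2  0.1 -1. ] turn_y -0.0 w 85.5 F [-0.3  0.1 -0.4] t 48.33 j6 -0.02
  after turn: dx -0.2 dy 0.1 dz -1.0
```

```bash
python3 -m inch '0 0 0 0 0 -0.8 0;0 0 0 0 0 0 0.15;0 0 0 0 0 0 0.2;0 0 0 0 0 0 0.25;0 0 0 0 0 0 0.3;0 0 0 0 0 0 0.35;0 0 0 0 0 0 0.4;0 0 0 0 0 0 0.6;0 0 0 0 0 0 1;0 0 0 0 0 0 1;0 0 0 0 0 0 1'
python3 -c "
from h import *
go(.613,-.0018,.058,91)"
python3 -m inch '0 0 0 0 -20 0 1;0 0 0 0 -45 0 1;0 0 0 0 -35 0 1;0 0 0 0 0 0 1;0 0 0 0 0 0 1'
python3 -c "
from h import *
go(.5031,.3587,.0582,4)"
```

```text
clock: 49.7
eef_pos: [0.6134, -0.0017, 0.0587]
tool_rot: [0.496, 0.505, -0.504, -0.495]
ft_force: [0.2, 0.3, 4.7]
grip_width: 0.0538
pos [613.4  -1.7  58.7] yaw 91.0 tilt 0.08 shift [-0.1  0.7  0.4] turn_y -0.0 w 53.8 F [0.2 0.3 4.7] t 49.70 j6 -0.02
  after turn: dx -0.1 dy 0.7 dz 0.4
clock: 50.32
eef_pos: [0.6115, -0.0017, 0.1559]
tool_rot: [-0.495, -0.503, 0.505, 0.497]
ft_force: [-0.1, -0.3, -2.6]
grip_width: 0.0541
pos [611.5  -1.7 155.9] yaw 91.0 tilt 0.21 shift [362.2  98.2 101.8] turn_y 87.0 w 54.1 F [-0.1 -0.3 -2.6] t 50.33 j6 -0.02
  after turn: dx -83.0 dy 97.7 dz 367.1
```

```bash
python3 -m inch '0 0 0 30 0 0 1;0 0 0 58 0 0 1;0 0 0 55 0 12 1;0 0 0 53 0 25 1;0 0 0 53 0 25 1;0 0 0 53 0 22 1;0 0 0 40 0 15 1;0 0 0 20 0 3 1;0 8 0 0 0 0 1;0 10.5 0 0 0 0 1;0 10.5 0 0 0 0 1;0 10.5 0 0 0 0 1'
python3 -m inch '0 10.5 0 0 0 0 1;0 10.5 0 0 0 0 1;0 10.5 0 0 0 0 1;0 10.5 0 0 0 0 1;0 5.5 0 0 0 0 1;0 0 0 0 0 0 1;0 0 0 0 0 0 1'
python3 -c "
from h import *
go(.5031,.3587,.0582,4)"
```

```text
clock: 51.82
eef_pos: [0.5045, 0.357, 0.156]
tool_rot: [0.638, 0.303, -0.306, -0.638]
ft_force: [0.2, -0.5, -2.1]
grip_width: 0.054
clock: 52.7
eef_pos: [0.5046, 0.3578, 0.1571]
tool_rot: [0.707, 0.024, -0.025, -0.706]
ft_force: [-0.1, 0.8, -1.6]
grip_width: 0.0539
pos [504.6 357.8 157.1] yaw 4.0 tilt 0.10 shift [-1.3 98.9  1.1] turn_y 0.0 w 53.9 F [-0.1  0.8 -1.6] t 52.70 j6 2.12
  after turn: dx -1.5 dy 98.9 dz 1.0
```

```bash
python3 -m inch '0 0 0 -1 25 0 1;0 0 0 0 40 0 1;0 0 0 0 20 0 1;0 0 0 0 6 0 1;0 0 0 0 0 0 1;0 0 0 0 0 0 1;0 0 0 0 0 0 1'
python3 -c "
from h import *
go(.5031,.3587,.0582,4)"
```

```text
clock: 53.58
eef_pos: [0.5044, 0.359, 0.0684]
tool_rot: [-0.706, -0.025, 0.024, 0.707]
ft_force: [-0.4, -0.4, -2.0]
grip_width: 0.0538
pos [504.4 359.   68.4] yaw 4.0 tilt 0.13 shift [-1.3 10.2 -0.2] turn_y -0.0 w 53.8 F [-0.4 -0.4 -2. ] t 53.58 j6 2.12
  after turn: dx -1.3 dy 10.2 dz -0.2
```

```bash
python3 -m inch '0 0 0 -0.5 5 0 1;0 0 0 0 3 0 1;0 0 0 0 1 0 1;0 0 0 0 0 0 1;0 0 0 0 0 0 1;0 0 0 0 0 0 1'
python3 -c "
from h import *
go(.5031,.3587,.0582,4)"
```

```text
clock: 54.32
eef_pos: [0.5031, 0.3584, 0.0587]
tool_rot: [-0.707, -0.025, 0.025, 0.707]
ft_force: [-2.3, -1.0, 5.6]
grip_width: 0.0539
pos [503.1 358.4  58.7] yaw 4.0 tilt 0.01 shift [0.  0.5 0.3] turn_y -0.0 w 53.9 F [-2.3 -1.   5.6] t 54.33 j6 2.12
  after turn: dx 0.0 dy 0.5 dz 0.3
```

```bash
python3 -m inch '0 0 0 0 -0.3 0 1;0 0 0 0 0 0 0.5;0 0 0 0 0 0 0.3;0 0 0 0 0 0 0.1;0 0 0 0 0 0 0;0 0 0 0 0 0 0;0 0 0 0 -30 0 0;0 0 0 0 -60 0 0;0 0 0 0 -32 0 0;0 -8 0 0 0 0 0;0 -10.5 0 0 0 0 0;0 -10.5 0 0 0 0 0'
python3 -m inch '0 -10.5 0 0 0 0 0;0 -10.5 0 0 0 0 0;0 -10.5 0 0 0 0 0;0 -10.5 0 0 0 0 0;0 -10.5 0 0 0 0 0;0 -5.5 0 0 0 0 0'
python3 -c "
from h import *
go(.5321,-.004,.0661,91)"
```

```text
clock: 55.82
eef_pos: [0.5032, 0.3584, 0.1806]
tool_rot: [-0.677, -0.203, 0.203, 0.677]
ft_force: [0.6, 0.5, -0.2]
grip_width: 0.085
clock: 56.58
eef_pos: [0.5031, 0.3584, 0.1803]
tool_rot: [-0.495, -0.505, 0.505, 0.495]
ft_force: [0.7, -0.5, -0.4]
grip_width: 0.0858
pos [503.1 358.4 180.3] yaw 91.2 tilt 0.00 shift [-362.9  114.2  -21.4] turn_y 0.2 w 85.8 F [ 0.7 -0.5 -0.4] t 56.58 j6 0.60
  after turn: dx -362.9 dy 114.2 dz -22.6
```

```bash
python3 -m inch '0 0 0 -35 0 -2 0;0 0 0 -58 0 -4 0;0 0 0 -60 0 -5 0;0 0 0 -60 0 -5 0;0 0 0 -60 0 -5 0;0 0 0 -50 0 0 0;0 0 0 -30 0 0 0;0 0 0 -10 0 0 0;0 0 0 0 0 0 0;0 0 0 0 0 0 0'
python3 -c "
from h import *
go(.5321,-.004,.0661,91)"
```

```text
clock: 57.82
eef_pos: [0.5304, -0.003, 0.1804]
tool_rot: [0.495, 0.505, -0.505, -0.495]
ft_force: [0.2, -0.0, -0.1]
grip_width: 0.0854
pos [530.4  -3.  180.4] yaw 91.1 tilt 0.03 shift [ -1.1 114.3  -1.7] turn_y 0.1 w 85.4 F [ 0.2 -0.  -0.1] t 57.83 j6 -0.02
  after turn: dx -1.0 dy 114.3 dz -1.7
```

```bash
python3 -m inch '0 0 0 -1 35 -1 0;0 0 0 0 45 0 0;0 0 0 0 25 0 0;0 0 0 0 8 0 0;0 0 0 0 0 0 0;0 0 0 0 0 0 0;0 0 0 0 0 0 0;0 0 0 0 0 0 0'
python3 -c "
from h import *
go(.5321,-.004,.0661,91)"
```

```text
clock: 58.82
eef_pos: [0.5319, -0.0052, 0.0682]
tool_rot: [0.496, 0.505, -0.504, -0.495]
ft_force: [1.1, -0.3, -0.2]
grip_width: 0.0851
pos [531.9  -5.2  68.2] yaw 91.0 tilt 0.09 shift [ 1.2  2.1 -0.2] turn_y -0.0 w 85.1 F [ 1.1 -0.3 -0.2] t 58.83 j6 -0.03
  after turn: dx 1.2 dy 2.1 dz -0.2
```

```bash
python3 -m inch '0 0 0 1.2 1.5 0 0;0 0 0 0 0 0 0.2;0 0 0 0 0 0 0.3;0 0 0 0 0 0 0.35;0 0 0 0 0 0 0.4;0 0 0 0 0 0 0.45;0 0 0 0 0 0 0.5;0 0 0 0 0 0 0.7;0 0 0 0 0 0 1;0 0 0 0 0 0 1;0 0 0 0 0 0 1'
python3 -c "
from h import *
go(.5321,-.004,.0661,91)"
python3 -m inch '0 0 0 0 -20 0 1;0 0 0 0 -45 0 1;0 0 0 0 -35 0 1;0 0 0 0 0 0 1;0 0 0 0 0 0 1'
python3 -c "
from h import *
go(.5061,.2889,.0663,4)"
```

```text
clock: 60.2
eef_pos: [0.5317, -0.0041, 0.0665]
tool_rot: [0.496, 0.504, -0.504, -0.495]
ft_force: [-1.4, -0.6, 5.7]
grip_width: 0.0454
pos [531.7  -4.1  66.5] yaw 91.0 tilt 0.05 shift [ 0.1  0.4 -0.4] turn_y -0.0 w 45.4 F [-1.4 -0.6  5.7] t 60.20 j6 -0.02
  after turn: dx 0.1 dy 0.4 dz -0.4
clock: 60.82
eef_pos: [0.5302, -0.0039, 0.1642]
tool_rot: [-0.495, -0.504, 0.505, 0.496]
ft_force: [-0.7, -0.2, -2.8]
grip_width: 0.0453
pos [530.2  -3.9 164.2] yaw 91.0 tilt 0.17 shift [293.2  98.   18.8] turn_y 87.0 w 45.3 F [-0.7 -0.2 -2.8] t 60.83 j6 -0.02
  after turn: dx -3.7 dy 97.9 dz 293.8
```

```bash
python3 -m inch '0 0 0 30 0 1 1;0 0 0 55 0 5 1;0 0 0 57 0 5 1;0 0 0 57 0 5 1;0 0 0 50 0 3 1;0 0 0 30 0 0 1;0 0 0 13 0 0 1;0 8 0 0 0 0 1;0 10.5 0 0 0 0 1;0 10.5 0 0 0 0 1;0 10.5 0 0 0 0 1;0 10.5 0 0 0 0 1'
python3 -m inch '0 10.5 0 0 0 0 1;0 10.5 0 0 0 0 1;0 10.5 0 0 0 0 1;0 5.5 0 0 0 0 1;0 0 0 0 0 0 1;0 0 0 0 0 0 1'
python3 -c "
from h import *
go(.5061,.2889,.0663,4)"
```

```text
clock: 62.32
eef_pos: [0.5069, 0.286, 0.1643]
tool_rot: [0.664, 0.244, -0.246, -0.663]
ft_force: [0.7, -0.3, -2.7]
grip_width: 0.0455
clock: 63.08
eef_pos: [0.5071, 0.2868, 0.1651]
tool_rot: [0.707, 0.024, -0.025, -0.706]
ft_force: [0.1, -0.1, -2.7]
grip_width: 0.0456
pos [507.1 286.8 165.1] yaw 4.0 tilt 0.09 shift [-0.7 98.8  2.2] turn_y 0.0 w 45.6 F [ 0.1 -0.1 -2.7] t 63.08 j6 2.02
  after turn: dx -0.9 dy 98.8 dz 2.1
```

```bash
python3 -m inch '0 0 0 -1 25 1.5 1;0 0 0 0 40 0 1;0 0 0 0 20 0 1;0 0 0 0 7 0 1;0 0 0 0 0 0 1;0 0 0 0 0 0 1;0 0 0 0 0 0 1;0 0 0 0 0 0 1'
python3 -c "
from h import *
go(.5061,.2889,.0663,4)"
```

```text
clock: 64.08
eef_pos: [0.5066, 0.2893, 0.0746]
tool_rot: [-0.706, -0.025, 0.024, 0.707]
ft_force: [0.3, 0.1, -1.6]
grip_width: 0.0454
pos [506.6 289.3  74.6] yaw 4.0 tilt 0.07 shift [-0.6  8.3 -0.4] turn_y -0.0 w 45.4 F [ 0.3  0.1 -1.6] t 64.08 j6 2.02
  after turn: dx -0.5 dy 8.3 dz -0.4
```

```bash
python3 -m inch '0 0 0 0 4 0 1;0 0 0 0 2.5 0 1;0 0 0 0 1 0 1;0 0 0 0 0 0 1;0 0 0 0 0 0 1'
python3 -c "
from h import *
go(.5061,.2889,.0663,4)"
```

```text
clock: 64.7
eef_pos: [0.5061, 0.2891, 0.0666]
tool_rot: [-0.707, -0.024, 0.025, 0.707]
ft_force: [-1.8, -0.2, 1.1]
grip_width: 0.0453
pos [506.1 289.1  66.6] yaw 4.0 tilt 0.02 shift [ 0.   0.3 -0.2] turn_y -0.0 w 45.3 F [-1.8 -0.2  1.1] t 64.70 j6 2.02
  after turn: dx 0.0 dy 0.3 dz -0.2
```

```bash
python3 -m inch '0 0 0 0 0 0 0.6;0 0 0 0 0 0 0.4;0 0 0 0 0 0 0.2;0 0 0 0 0 0 0;0 0 0 0 0 0 0;0 0 0 0 -30 0 0;0 0 0 0 -60 0 0;0 0 0 0 -28 0 0;0 -8 0 0 0 0 0;0 -10.5 0 0 0 0 0;0 -10.5 0 0 0 0 0;0 -10.5 0 0 0 0 0'
python3 -m inch '0 -10.5 0 0 0 0 0;0 -10.5 0 0 0 0 0;0 -10.5 0 0 0 0 0;0 -10.5 0 0 0 0 0;0 -5.5 0 0 0 0 0;0 0 0 0 0 0 0'
python3 -c "
from h import *
go(.452,-.0058,.0728,91)"
```

```text
clock: 66.2
eef_pos: [0.5063, 0.2891, 0.1844]
tool_rot: [0.656, 0.264, -0.264, -0.656]
ft_force: [0.3, 0.5, -0.7]
grip_width: 0.0854
clock: 66.95
eef_pos: [0.5063, 0.2891, 0.1844]
tool_rot: [0.496, 0.504, -0.504, -0.496]
ft_force: [0.2, -0.2, 0.2]
grip_width: 0.0853
pos [506.3 289.1 184.4] yaw 90.9 tilt 0.00 shift [-294.   111.6   59. ] turn_y -0.1 w 85.3 F [ 0.2 -0.2  0.2] t 66.95 j6 0.50
  after turn: dx -293.9 dy 111.6 dz 59.4
```

```bash
python3 -m inch '0 0 0 -30 0 6 0;0 0 0 -55 0 11 0;0 0 0 -57 0 12 0;0 0 0 -57 0 12 0;0 0 0 -50 0 11 0;0 0 0 -30 0 7 0;0 0 0 -14 0 0 0;0 0 0 0 0 0 0;0 0 0 0 0 0 0'
python3 -c "
from h import *
go(.452,-.0058,.0728,91)"
```

```text
clock: 68.08
eef_pos: [0.4527, -0.0039, 0.1844]
tool_rot: [0.495, 0.505, -0.504, -0.496]
ft_force: [-0.1, 0.1, -0.6]
grip_width: 0.0854
pos [452.7  -3.9 184.4] yaw 91.0 tilt 0.03 shift [ -1.9 111.6   0.7] turn_y 0.0 w 85.4 F [-0.1  0.1 -0.6] t 68.08 j6 -0.03
  after turn: dx -1.8 dy 111.6 dz 0.7
```

```bash
python3 -m inch '0 0 0 -2 35 0 0;0 0 0 0 45 0 0;0 0 0 0 22 0 0;0 0 0 0 8 0 0;0 0 0 0 0 0 0;0 0 0 0 0 0 0;0 0 0 0 0 0 0;0 0 0 0 0 0 0'
python3 -c "
from h import *
go(.452,-.0058,.0728,91)"
```

```text
clock: 69.08
eef_pos: [0.4528, -0.0069, 0.075]
tool_rot: [0.496, 0.505, -0.504, -0.495]
ft_force: [0.9, 0.3, -0.3]
grip_width: 0.0854
pos [452.8  -6.9  75. ] yaw 91.0 tilt 0.08 shift [1.1 2.2 0.8] turn_y -0.0 w 85.4 F [ 0.9  0.3 -0.3] t 69.08 j6 -0.03
  after turn: dx 1.1 dy 2.2 dz 0.8
```

```bash
python3 -m inch '0 0 0 1 1.2 0.3 0;0 0 0 0 0 0 0.3;0 0 0 0 0 0 0.4;0 0 0 0 0 0 0.5;0 0 0 0 0 0 0.55;0 0 0 0 0 0 0.6;0 0 0 0 0 0 0.65;0 0 0 0 0 0 0.7;0 0 0 0 0 0 0.8;0 0 0 0 0 0 1;0 0 0 0 0 0 1;0 0 0 0 0 0 1'
python3 -c "
from h import *
go(.452,-.0058,.0728,91)"
python3 -m inch '0 0 0 0 -20 0 1;0 0 0 0 -45 0 1;0 0 0 0 -30 0 1;0 0 0 0 0 0 1;0 0 0 0 0 0 1'
python3 - <<'E'
from h import *
go(.5148,.2123,.0729,4)
c=bot.camera("scene"); cv2.imwrite(f"pics/h3_scene.png",cv2.resize(c["color"][100:430,230:560],None,fx=1.8,fy=1.8))
E
```

```text
clock: 70.58
eef_pos: [0.4523, -0.0061, 0.0735]
tool_rot: [0.496, 0.504, -0.504, -0.495]
ft_force: [-0.4, -2.6, 5.5]
grip_width: 0.0255
pos [452.3  -6.1  73.5] yaw 91.0 tilt 0.05 shift [0.3 0.7 0.3] turn_y -0.0 w 25.5 F [-0.4 -2.6  5.5] t 70.58 j6 -0.03
  after turn: dx 0.3 dy 0.7 dz 0.3
clock: 71.2
eef_pos: [0.4508, -0.0056, 0.1666]
tool_rot: [-0.495, -0.504, 0.505, 0.497]
ft_force: [0.0, 0.2, -2.7]
grip_width: 0.0251
pos [450.8  -5.6 166.6] yaw 91.0 tilt 0.17 shift [216.7  93.6 -68. ] turn_y 87.0 w 25.1 F [ 0.   0.2 -2.7] t 71.20 j6 -0.03
  after turn: dx 79.0 dy 93.7 dz 212.9
```

View pics/h3_scene.png

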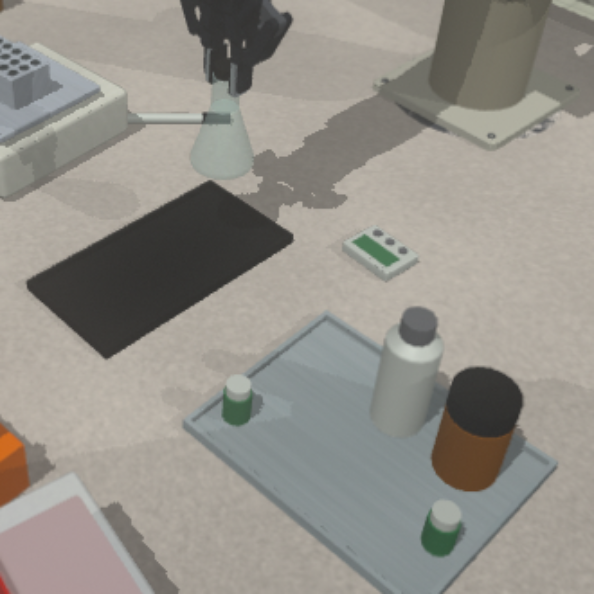

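```bash
python3 -m inch '0 0 0 25 0 -9 1;0 0 0 50 0 -16 1;0 0 0 53 0 -17 1;0 0 0 45 0 -14 1;0 0 0 28 0 -9 1;0 0 0 14 0 -3 1;0 8 0 0 0 0 1;0 10.5 0 0 0 0 1;0 10.5 0 0 0 0 1;0 10.5 0 0 0 0 1;0 10.5 0 0 0 0 1;0 10.5 0 0 0 0 1'
python3 -m inch '0 10.5 0 0 0 0 1;0 10.5 0 0 0 0 1;0 5.5 0 0 0 0 1;0 0 0 0 0 0 1;0 0 0 0 0 0 1'
python3 -c "
from h import *
go(.5148,.2123,.0729,4)"
```

```text
clock: 72.75
eef_pos: [0.5154, 0.209, 0.167]
tool_rot: [0.683, 0.182, -0.184, -0.683]
ft_force: [-0.2, -0.1, -1.7]
grip_width: 0.0253
clock: 73.38
eef_pos: [0.5159, 0.2096, 0.1677]
tool_rot: [0.707, 0.024, -0.025, -0.706]
ft_force: [0.6, -0.6, -2.2]
grip_width: 0.0255
pos [515.9 209.6 167.7] yaw 4.0 tilt 0.07 shift [-0.8 94.8  2.8] turn_y 0.0 w 25.5 F [ 0.6 -0.6 -2.2] t 73.38 j6 1.89
  after turn: dx -0.9 dy 94.8 dz 2.7
```

```bash
python3 -m inch '0 0 0 -1 25 2.2 1;0 0 0 0 35 0 1;0 0 0 0 20 0 1;0 0 0 0 7 0 1;0 0 0 0 0 0 1;0 0 0 0 0 0 1;0 0 0 0 0 0 1;0 0 0 0 0 0 1'
python3 -c "
from h import *
go(.5148,.2123,.0729,4)"
```

```text
clock: 74.38
eef_pos: [0.5156, 0.2126, 0.0819]
tool_rot: [-0.707, -0.025, 0.024, 0.707]
ft_force: [0.5, -0.6, -2.7]
grip_width: 0.0256
pos [515.6 212.6  81.9] yaw 4.0 tilt 0.07 shift [-0.8  9.  -0.2] turn_y -0.0 w 25.6 F [ 0.5 -0.6 -2.7] t 74.38 j6 1.89
  after turn: dx -0.8 dy 9.0 dz -0.2
```

```bash
python3 -m inch '0 0 0 0 4.5 0 1;0 0 0 0 2.5 0 1;0 0 0 0 1 0 1;0 0 0 0 0 0 1;0 0 0 0 0 0 1'
python3 -c "
from h import *
go(.5148,.2123,.0729,4)"
```

```text
clock: 75.0
eef_pos: [0.515, 0.2124, 0.0736]
tool_rot: [-0.707, -0.025, 0.025, 0.707]
ft_force: [-2.8, -0.8, 4.2]
grip_width: 0.0253
pos [515.  212.4  73.6] yaw 4.0 tilt 0.01 shift [-0.2  0.7 -0.1] turn_y -0.0 w 25.3 F [-2.8 -0.8  4.2] t 75.00 j6 1.89
  after turn: dx -0.2 dy 0.7 dz -0.1
```

Touching down (4 N). Release and back off to the side, then measure against the start picture.

```bash
python3 -m inch '0 0 0 0 -0.2 0 0.8;0 0 0 0 0 0 0.6;0 0 0 0 0 0 0.4;0 0 0 0 0 0 0.2;0 0 0 0 0 0 0;0 0 0 0 0 0 0;0 0 0 0 -30 0 0;0 0 0 0 -60 0 0;0 0 0 0 -30 0 0;0 0 0 0 0 -30 0;0 0 0 -20 0 -50 0;0 0 0 -20 0 -50 0'
python3 -m inch '0 0 0 -25 0 -50 0;0 0 0 -25 0 -50 0;0 0 0 -25 0 -50 0;0 0 0 -15 0 -30 0;0 0 0 0 0 0 0;0 0 0 0 0 0 0'
python3 - <<'E'
from h import *
np.set_printoptions(precision=4,suppress=True)
cs={k:bot.camera(k) for k in("scene","top")}
for k in cs: cv2.imwrite(f"pics/end_{k}.png",cs[k]["color"])
for n,x0 in [("bottle",(.508,.292)),("jar",(.503,.3549)),("flask",(.513,.2137))]:
    ms=[]
    for k in cs:
        m,cf=mask(n+"_center",k)
        if m is None: print(n,k,None);continue
        ms.append((cs[k],m)); s,e=fit(lambda c,v:sil_round(c,n,*v),x0,[(cs[k],m)],(.006,.006)); print(n,k,round(cf,2),s,round(e,3))
    print("  both",fit(lambda c,v:sil_round(c,n,*v),x0,ms,(.006,.006)))
# image difference to start: registration of local crops
for k in cs:
    a=cv2.cvtColor(cv2.imread(f"pics/{k}0.png"),6).astype(np.float32);b=cv2.cvtColor(cs[k]["color"],6).astype(np.float32)
    B={"scene":{"bottle":(430,265,485,350),"jar":(465,300,530,380),"flask":(385,245,440,325),"vialA":(460,370,492,412),"vialB":(348,303,376,340)},"top":{"bottle":(186,226,216,254),"jar":(156,226,192,256),"flask":(214,224,248,254),"vialA":(158,200,180,222),"vialB":(234,188,256,210)}}[k]
    for n,(l,t,r,d) in B.items():
        w=cv2.createHanningWindow((r-l,d-t),cv2.CV_32F)
        sh,resp=cv2.phaseCorrelate(a[t:d,l:r],b[t:d,l:r],w); print(k,n,"shift px",np.round(sh,2),round(resp,2))
go(.5,.0,.2)
E
```

```text
clock: 76.5
eef_pos: [0.4839, 0.0788, 0.1934]
tool_rot: [0.707, 0.025, -0.025, -0.707]
ft_force: [1.6, -0.7, 0.3]
grip_width: 0.0853
clock: 77.25
eef_pos: [0.4073, -0.1056, 0.1935]
tool_rot: [-0.707, -0.025, 0.024, 0.707]
ft_force: [0.4, 0.7, -0.2]
grip_width: 0.0855
bottle scene 0.63 [0.5081 0.2894] 0.033
bottle top 0.94 [0.5077 0.2867] 0.055
  both (array([0.5076, 0.2883]), np.float64(0.1187683492898941))
jar scene 0.74 [0.5022 0.3575] 0.079
jar top 0.57 [0.5045 0.3579] 0.05
  both (array([0.5042, 0.3582]), np.float64(0.13851222395896912))
flask scene 0.78 [0.5134 0.211 ] 0.053
flask top 0.67 [0.5155 0.2113] 0.051
  both (array([0.515 , 0.2115]), np.float64(0.11875225603580475))
scene bottle shift px [-0.31 -0.25] 0.98
scene jar shift px [-0.37  0.04] 1.0
scene flask shift px [-0.22  0.24] 1.0
scene vialA shift px [-0.02  0.5 ] 0.97
scene vialB shift px [-0.03  0.07] 1.03
top bottle shift px [ 0.25 -0.11] 1.05
top jar shift px [ 0.18 -0.14] 1.01
top flask shift px [-0.01 -0.44] 0.97
top vialA shift px [-0.06  0.09] 0.94
top vialB shift px [-0.03 -0.21] 0.94
pos [ 407.2 -105.4  193.3] yaw 4.0 tilt 0.01 shift [100.   -6.7  98.6] turn_y None w 85.5 F [-0.8  0.5 -0.1] t 77.65 j6 1.25
```

View pics/end_scene.png

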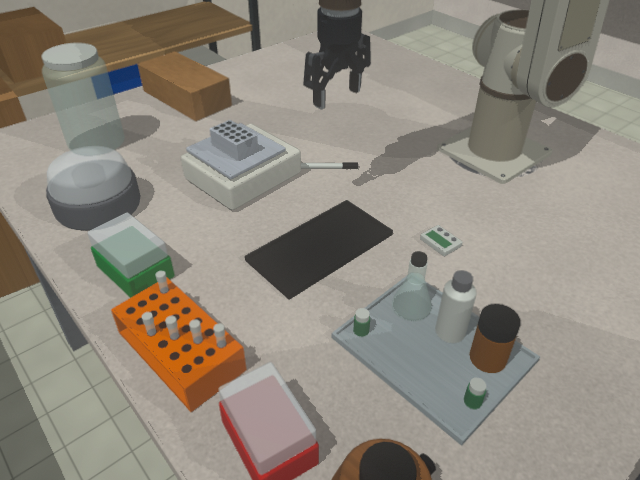

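View pics/end_top.png

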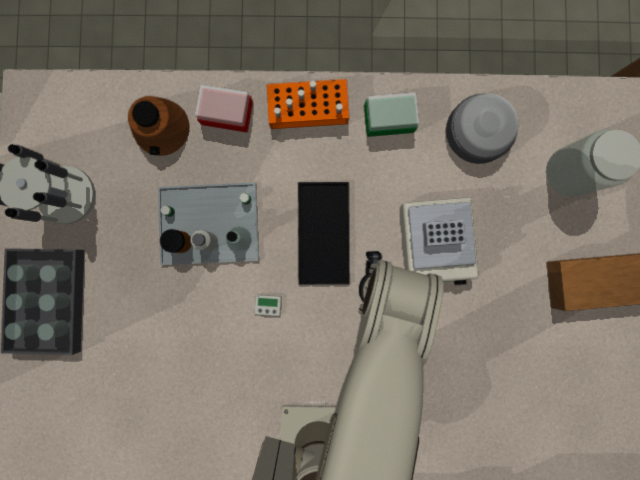

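The three stand upright in their places: flask (415,285), bottle (457,305), jar (495,335) in the scene view. The block is on the plate at (234,138), the black tray is empty, and the vials are unmoved. I'll hand it in.

```bash
python3 -c "
from workcell import bot
print(bot.job_done()); print(bot.get_obs()['clock'])"
```

```text
the job is handed in; nothing more can be done
None
the job is handed in; nothing more can be done
```

The job is done and handed in at about 78 s. I moved the flask, bottle and jar upright to the black side tray and set the block on the hotplate. Then I put the jar, bottle and flask back in their starting places, using the tool positions recorded at each pick.

**Last checks:**
- **Bottle, jar and flask:** all three stand upright. Compared with the start pictures they have shifted by less than 0.5 px, about 1 mm. Fitting their outlines gives the same positions as at the start, within about 1.5 mm.
- **Block:** it lies flat on the plate. The scene camera puts it within about 1 mm of the plate's centre, but that camera's plate fit gives about 3 mm less yaw-axis agreement on rotation (block 3°, plate about 5°). The top camera's fit of the block was poor because its outline was unclear. My two estimates of the plate's centre differed by about 4 mm, and I aimed midway between them.
- **Vials:** they appear undisturbed, with at most 0.5 px of apparent shift.
- **Arm:** it is clear of everything with the gripper open. The wrist force readings I saw stayed under about 8 N.

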